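# Clamp a circuit board in a crank-wound board holder

### The job

Clamp the circuit board in the board holder for touch-up work. Open the clear-lidded box in which the holder's crank lies, leave the other two boxes shut, take the crank out and fit it fully down on the holder's square shaft end; then wind it clockwise, without letting it come off the shaft, until the moving rail has carried the board square against the sprung rail and pressed the sprung rail back about half of its 12 mm travel. Leave the crank on the shaft and do not disturb the other things on the bench.

Things in the scene. Friction and masses are not known exactly. Their poses are not given: they have to be found in the camera images.
- lid_a (a joint): angle of the clear lid of the box that holds the crank: 0 shut, opens upward and away from the robot about its far edge; past 1.1 it falls open to its stop at 1.9. The three boxes are alike (140 x 104 mm, in a row 125 mm apart on a thin steel plate, order varies); lids are clear domes 52 mm high, 130 g, hinges free
- lid_a_handle (a point): middle of its handle, a round bar 10 mm thick, 48 mm long, across the front of the lid, parallel to the hinge line, 32 mm above the lid's top on a post at each end. Shut, it is 122 mm before and 84 mm above the hinge line, so it rises more than it goes back at first: lift or push it along its arc. Axes turn with the lid (shut: x away from the robot, y along the bar, z up)
- lid_a_hinge (a point): middle of that lid's hinge line, at the box's far top edge, 30.5 mm above the bench; y runs along the hinge line
- lid_b (a joint): angle of the lid of the second box, which holds a solder reel: must stay shut (0)
- lid_c (a joint): angle of the lid of the third box, which holds a screwdriver: must stay shut (0)
- lid_b_handle (a point): handle bar of the second box, like lid_a_handle
- lid_c_handle (a point): handle bar of the third box, like lid_a_handle
- crank_hub (a point): centre of the crank's hub, the place to grasp it: a square steel block 34 x 34 mm, 36 mm tall, this point half-way up; x points along the flat arm (20 mm wide, 12 mm thick, level with the underside) to the knob, z up. The crank (0.32 kg, 104 mm long, weight 14 mm out from the hub axis) lies flat, knob up, on the box floor 18 mm above the bench; the walls rise 12 mm above that floor
- crank_socket (a point): mouth of the crank's square socket: on the hub's axis at the crank's underside, 18 mm below crank_hub. The square hole, 17.4 mm wide with sides along x and y, is open right through the hub. x along the arm to the knob, z up
- crank_knob (a point): middle of the crank's upright black knob, which spins freely about its pin: 23 mm across, from 13.5 to 54.5 mm above the crank's underside; this point is 34 mm above the underside and 75 mm from the hub's axis along +x
- spindle (a joint): angle of the holder's upright shaft, rad, grows clockwise seen from above; starts anywhere in its first turn (0 to 6.3), runs to a stop at 25.4. Clockwise moves the rail in. It is stiff (0.15 Nm, about 2 to 3 N at the crank's knob) and stays where it is left
- spindle_seat (a point): on the shaft's axis at the round shoulder on which the seated crank's underside rests, 62 mm above the bench. Above it the square shaft end is 16 mm wide and 30 mm tall, the top 6 mm tapering to 9 mm; the sides lie along x and y of this point, which turn with the shaft, so the crank can sit in any of four directions. A grey gearbox 60 x 70 mm, 44 mm high, stands below; nothing else within the crank's circle is higher than 54 mm
- rail (a joint): travel of the moving rail (the one next to the shaft) towards the board, m: 10 mm for each clockwise turn, equal to spindle x 0.010 / 6.2832; starts at 0 to 0.010. The board is just touching both rails at 0.029; each mm beyond presses the sprung rail back by 1 mm, so 0.035 is half of its travel
- jaw (a joint): how far the sprung rail (the far one) is pressed back, m: 0 at rest, 0.012 at its stop against the back plate
- jaw_face (a point): middle of the sprung rail's gripping face at the height of the board; its x axis is the direction in which the moving rail travels, y runs along the rail
- board_center (a point): centre of the green circuit board, 100 mm (x, between the rails) x 160 mm (y, along the rails) x 2.4 mm, lying loose on four pillars between the two rails, 41 mm above the bench
- tube: bystander: cardboard tube with tools, 90 mm across, 105 mm tall (165 with tools); origin at the centre of its underside
- magnifier: bystander: hand magnifier lying flat, 92 mm lens ring with a handle reaching 132 mm to -x; origin under the lens
- panels: bystander: stack of bare boards, 120 x 90 x 12 mm; origin at the centre of its underside

How it is judged:
By the outcome, as a careful person would: the job done as asked, in the order asked, and still so for the second after the job is handed in, with the robot touching nothing.
It also fails if it takes over 72 s, if anything falls off the work surface, if the arm or the gripper's body presses on something with over 40 N, if the wrist force passes 120 N, or if a joint passes its speed limit or range.

### The arm

A 6-joint arm with a two-finger parallel gripper is mounted at the origin on the work surface. World frame = base frame: x ahead of the robot, y to its left, z up, the work surface at z = 0. Lengths are in mm, angles in rad, forces in N, time in s.
With the tool pointing down it reaches from about 400 to 825 mm from the base axis. Payload 7 kg.
Tool frame: the origin (TCP) lies at the very end of the fingers, on their centre line; the grasp point (between the pads) lies 19 mm behind it; z points along the fingers, y is the direction in which the jaws open and shut (so a half turn about z gives the same grasp; the last joint's range is limited). The gripper opens to 88 mm and grips with 3 to 60 N. Pads are 19 mm wide; open, the fingers measure 130 mm over their backs; the gripper's body (78 mm by 193 mm) begins 47 mm behind the grasp point.
Start: joints at [1.507, 0.359, 0.012, 0, -1.224, -0.288], TCP at [232.604, 633.633, 226.561] pointing down, gripper open.
Joint ranges: [-3.07, 3.07], [-1.43, 2.12], [-1.02, 1.25], [-3.03, 1.67], [-3.05, -0], [-3.03, 3.03]. Speed limits (rad/s): [2.39, 2.39, 3.01, 3.14, 3.14, 3.14].

### API

Orientations are given as a unit quaternion [x, y, z, w].
In Python, from plant import bot gives the robot as it stands. Calls block until the motion is done:
- bot.move_ptp(position, orientation): joint-space move of the TCP to a pose.
- bot.line_to(position, velocity=150, ori=None): straight line of the TCP; ori=None keeps the orientation; velocity is the mean speed in mm/s.
- bot.move_joints(angles): joint-space move.
- bot.move_gripper(opening, force=None): finger opening in mm; force is the grip in N (None keeps the last); returns when the fingers have stopped.
- bot.pause(seconds).
- bot.solve_ik(position, orientation): joint angles nearest the present ones, or None.
- bot.read_state(): the state.
- bot.camera(name): name is "scene" or "top"; returns the picture (384x512x3 uint8, red, green, blue); there is no depth.
- bot.get_calibration(name): a dict with "fx", "fy", "cx", "cy" (pixels), "view" (4x4, takes a point from world to camera coordinates). Camera axes: x right, y up, looking along -z (the intrinsics and any distortion apply to the point x, -y, -z); pixel columns grow to the right and rows downward; lengths in mm; the calibration is good to about 2 mm. A picture is of the moment at which its call begins. get_calibration takes no time and is no camera call.
A pose or a line that the arm cannot do raises bot.Unreachable and nothing moves.
- bot.close_job(): hands the job in, once; it reports no verdict.
The state is a dict: "t": time; "joint_pos": joint angles; "qvel": joint speeds; "tau": joint torques, N m; "tcp_pos": TCP position; "eef_rot": TCP orientation; "contact_force": force on the tool from outside, world axes, zero at the start; "moment": the same for the moment, N m; "width": finger opening in mm.
Only numpy, scipy, OpenCV 4.12 (cv2) and the standard library are available. Lean on these libraries where they do the work, as an engineer would, in place of code of your own. Each camera call takes 0.05 s, during which the arm holds its last target.

## Working session

There is one attempt and no reset: what is moved stays moved. The work goes in short steps, each a Python script; the robot and the scene stay as the last script left them, time stands still between calls to the robot, and variables do not carry over. Pictures are saved under pics/ and viewed, and the job is handed in when it is done.

```bash
ls -la; mkdir -p pics; python3 - <<'E'
from plant import bot
import cv2, numpy as np
np.set_printoptions(precision=4,suppress=True)
for n in("scene","top"):
    im=bot.camera(n); cv2.imwrite(f"pics/{n}0.png",im[:,:,::-1]); cv2.imwrite(f"pics/{n}0x.png",cv2.resize(im[:,:,::-1],(800,600),interpolation=cv2.INTER_CUBIC))
    c=bot.get_calibration(n); print(n,{k:(np.array(v) if k=='view' else v) for k,v in c.items()})
print(bot.read_state())
E
```

```text
total 12
drwxr-xr-x  3 agent agent 4096 Dec  6 18:58 .
drwxr-xr-x 23 root  root  4096 Dec  6 18:58 ..
drwxr-xr-x  2 agent agent 4096 Dec  6 18:58 pics
scene {'fx': 353.6992965687971, 'fy': 353.6992965687971, 'cx': 254.08183678813992, 'cy': 191.02730901235307, 'view': array([[   -0.4591,     0.8881,     0.0209,   330.4682],
       [   -0.4579,    -0.2567,     0.8511,   157.5041],
       [    0.7613,     0.3812,     0.5245, -1398.3736],
       [    0.    ,     0.    ,     0.    ,     1.    ]])}
top {'fx': 460.93134807403266, 'fy': 460.93134807403266, 'cx': 254.29377915053135, 'cy': 184.47092445757852, 'view': array([[   -0.0017,    -1.    ,     0.0027,   -85.0145],
       [    0.9944,    -0.0014,     0.1059,  -601.8125],
       [   -0.1058,     0.0029,     0.9944, -1430.7422],
       [    0.    ,     0.    ,     0.    ,     1.    ]])}
{'t': 0.1, 'joint_pos': array([ 1.5071,  0.3593,  0.0112, -0.0003, -1.2241, -0.2881]), 'qvel': array([-0.0027, -0.0018,  0.0046,  0.0019, -0.0004,  0.0008]), 'tau': array([ -0.0018, -58.4162,  29.375 ,   7.0155,   0.0101,  -0.0001]), 'tcp_pos': array([232.456 , 633.2485, 225.7255]), 'eef_rot': array([ 0.9846, -0.175 , -0.0001,  0.0007]), 'contact_force': array([-0.0903,  0.0323, -1.2404]), 'moment': array([ 0.0162, -0.0567, -0.0384]), 'width': 87.87772037615743}
```

View pics/scene0x.png

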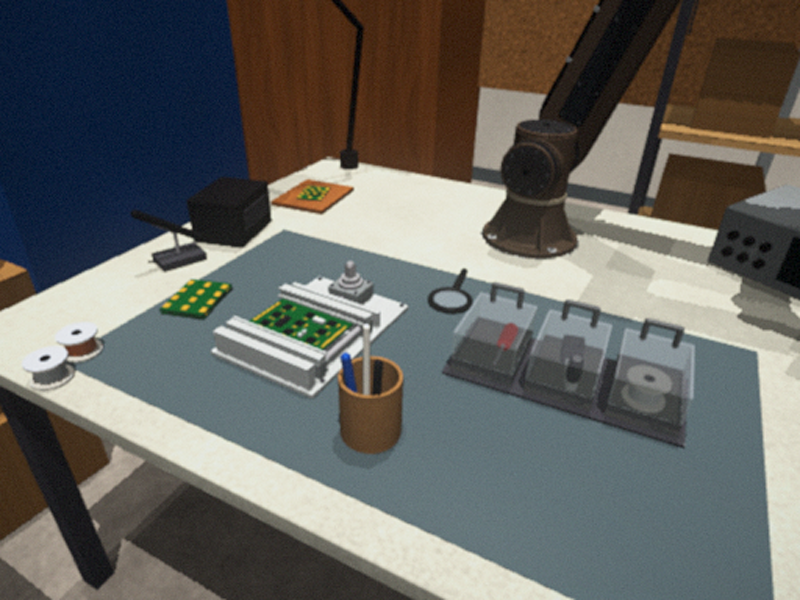

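View pics/top0x.png

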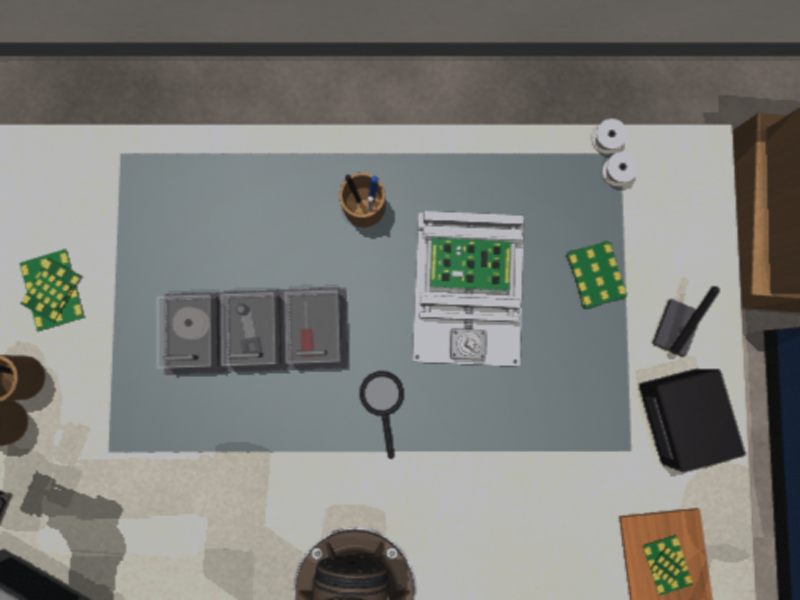

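```bash
cat > h.py <<'E'
import numpy as np, cv2
from plant import bot
from scipy.spatial.transform import Rotation as R
np.set_printoptions(precision=3,suppress=True)
def cal(n):
    c=bot.get_calibration(n); V=np.array(c['view']); K=np.array([[c['fx'],0,c['cx']],[0,c['fy'],c['cy']],[0,0,1]]); return c,V,K
def proj(n,p):
    c,V,K=cal(n); q=(V[:3,:3]@np.atleast_2d(p).T).T+V[:3,3]; q=q*[1,-1,-1]; u=(K@q.T).T; return u[:,:2]/u[:,2:]
def ray(n,uv):
    c,V,K=cal(n); d=np.linalg.inv(K)@np.array([uv[0],uv[1],1.]); d=d*[1,-1,-1]; Rm=V[:3,:3]; return -Rm.T@V[:3,3], Rm.T@d
def onz(n,uv,z):
    o,d=ray(n,uv); return o+d*(z-o[2])/d[2]
def tri(uvt,uvs):
    o1,d1=ray('top',uvt);o2,d2=ray('scene',uvs)
    A=np.array([d1,-d2]).T; s=np.linalg.lstsq(A,o2-o1,rcond=None)[0]
    a,b=o1+s[0]*d1,o2+s[1]*d2; return (a+b)/2,np.linalg.norm(a-b)
def crop(im,x0,y0,x1,y1,s,name):
    o=cv2.resize(np.ascontiguousarray(im[y0:y1,x0:x1,::-1]),None,fx=s,fy=s,interpolation=cv2.INTER_CUBIC)
    # ticks
    for x in range((x0+9)//10*10,x1,10):
        cv2.line(o,((x-x0)*s,0),((x-x0)*s,8),(0,255,255),1); cv2.putText(o,str(x),((x-x0)*s,20),0,.4,(0,255,255),1)
    for y in range((y0+9)//10*10,y1,10):
        cv2.line(o,(0,(y-y0)*s),(8,(y-y0)*s),(0,255,255),1); cv2.putText(o,str(y),(10,(y-y0)*s+4),0,.4,(0,255,255),1)
    cv2.imwrite('pics/'+name,o)
E
python3 - <<'E'
from h import *
t=cv2.imread('pics/top0.png')[:,:,::-1]; s=cv2.imread('pics/scene0.png')[:,:,::-1]
crop(t,95,180,230,245,5,'t_box.png'); crop(t,255,130,345,240,5,'t_hold.png')
crop(s,280,175,450,285,4,'s_box.png'); crop(s,130,155,270,255,5,'s_hold.png')
E
```

```text
(no output)
```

View pics/t_box.png

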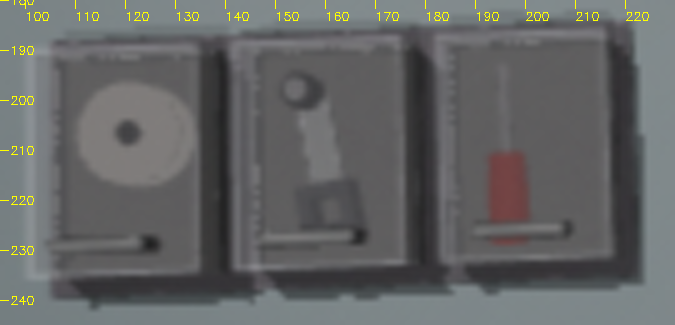

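View pics/t_hold.png

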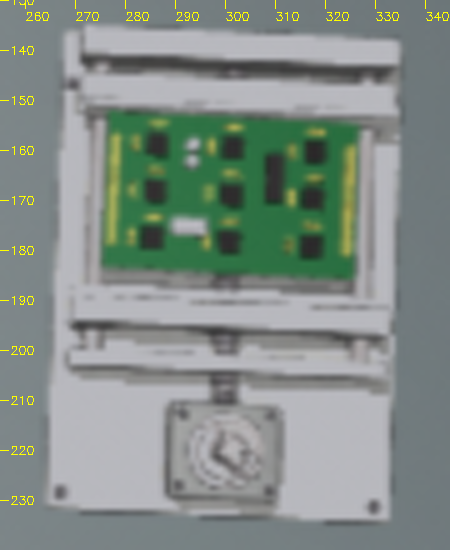

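View pics/s_box.png

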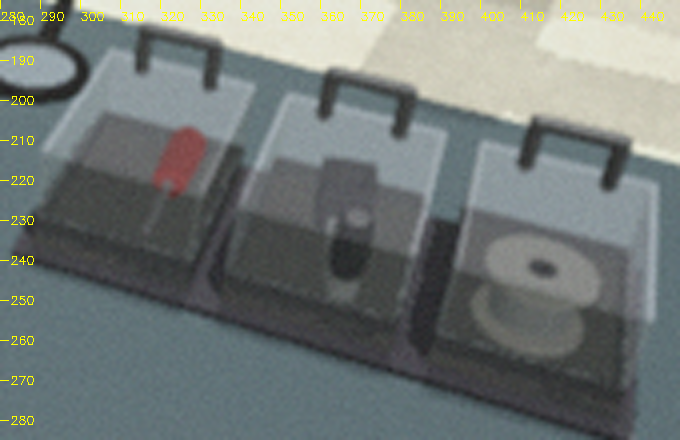

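View pics/s_hold.png

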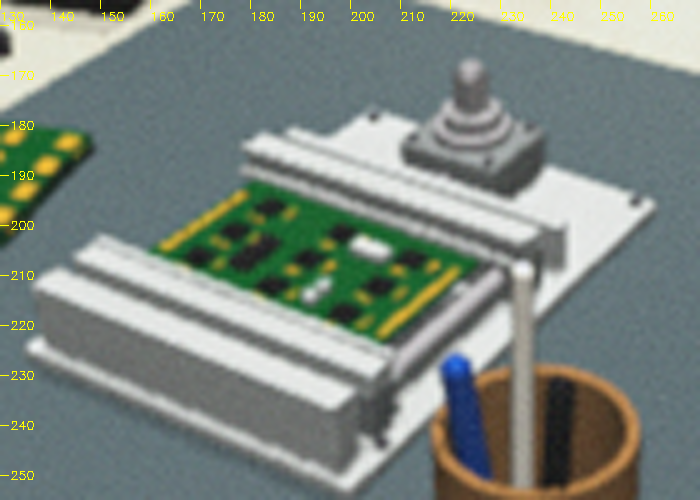

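```bash
python3 - <<'E'
from h import *
T=np.mean([bot.camera('top').astype(float) for _ in range(6)],0); S=np.mean([bot.camera('scene').astype(float) for _ in range(6)],0)
np.save('T0.npy',T);np.save('S0.npy',S)
crop(np.clip(T*1.5,0,255).astype(np.uint8),136,180,186,240,12,'t_a.png')
crop(np.clip(T*1.1,0,255).astype(np.uint8),280,200,320,240,15,'t_sp.png')
crop(np.clip(S*1.3,0,255).astype(np.uint8),335,185,395,260,8,'s_a.png')
crop(np.clip(S*1.1,0,255).astype(np.uint8),200,160,250,200,14,'s_sp.png')
E
```

```text
(no output)
```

View pics/t_a.png

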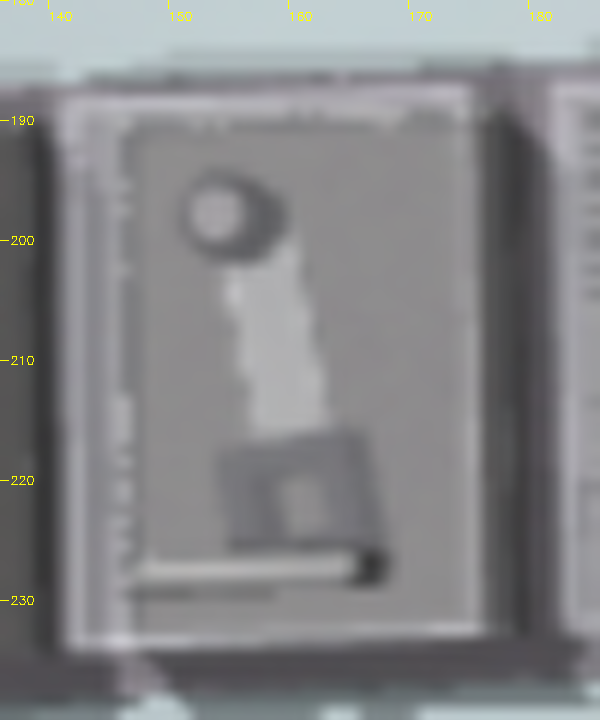

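View pics/t_sp.png

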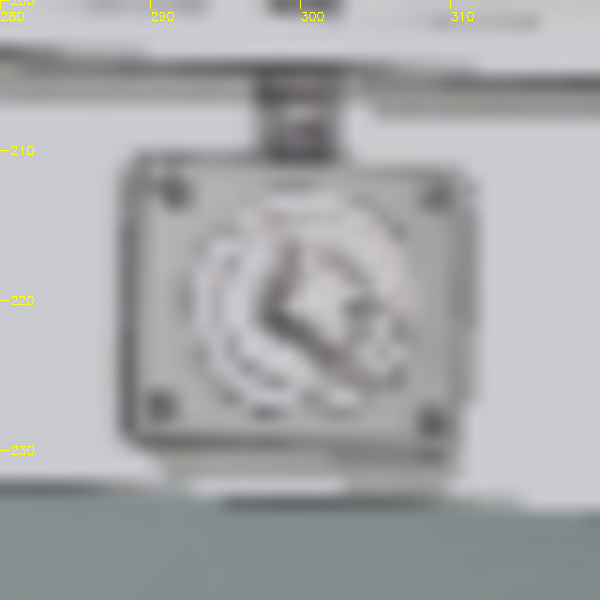

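View pics/s_a.png

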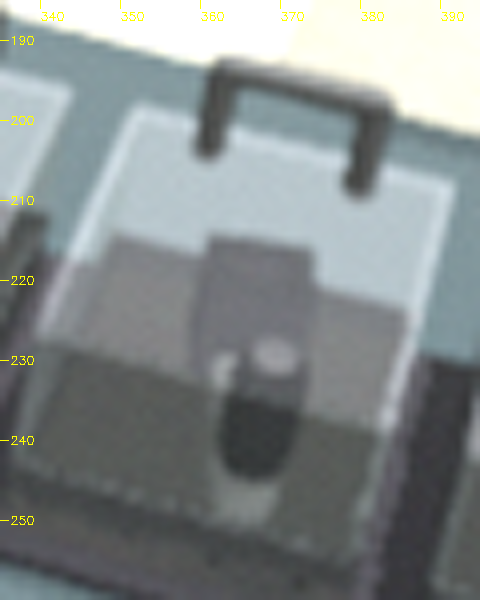

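View pics/s_sp.png

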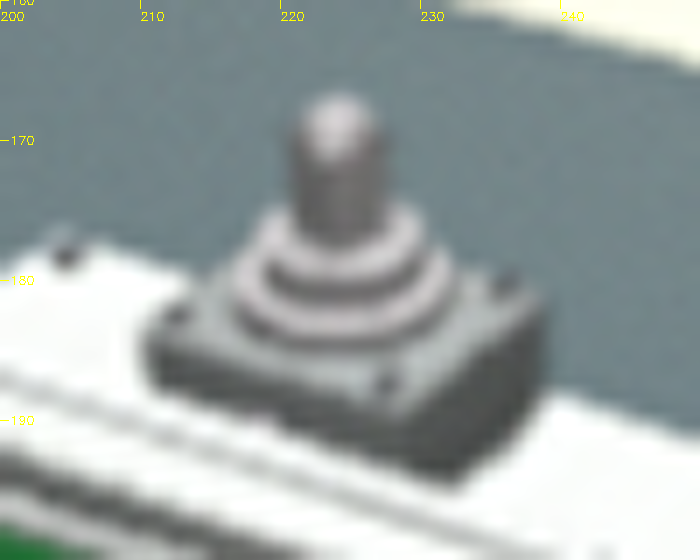

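```bash
python3 - <<'E'
from h import *
print('handle tri',tri((156.5,227.3),(372.7,196.2)), onz('top',(156.5,227.3),114.5), onz('scene',(372.7,196.2),114.5))
# bar direction
a=onz('top',(147.7,227.75),114.5);b=onz('top',(165.5,226.9),114.5);print('bar',a,b,np.degrees(np.arctan2(-(b-a)[0],(a-b)[1])))
# lid edges / box corners at floor plane guess
for uv,z in [((141,188),82.5)]: print(onz('top',uv,z))
# hub top centre z=54 : square corners
for uv in [(154,217.7),(166.3,216),(168,225.5),(155,225.8),(161.2,222)]: print('hub',onz('top',uv,54))
print('knob top',onz('top',(153.9,198),72.5))
print('knob scene',onz('scene',(335+275/8,185+357/8),72.5))
# spindle
print('spindle corner top',onz('top',(297.3,220.6),85))
for uv in [(299.3,220)]:
  for z in (44,62,92): print(z,onz('top',uv,z))
print('sp scene', onz('scene',(224.3,168),92), onz('scene',(224,177.5),62))
# gearbox top corners z=44
for uv in [(288.8,210.2),(311,211.5),(309.8,229.8),(288.5,229.3)]: print('gb',onz('top',uv,44))
E
```

```text
handle tri (array([465.431, 206.351, 111.977]), np.float64(3.181465692172438)) [465.709 204.233 114.5  ] [468.901 208.21  114.5  ]
bar [464.425 230.258 114.5  ] [466.845 177.604 114.5  ] -2.6310035944475065
[585.945 260.771  82.5  ]
hub [496.191 225.202  54.   ]
hub [501.391 187.188  54.   ]
hub [472.029 181.387  54.   ]
hub [471.171 221.577  54.   ]
hub [482.863 202.632  54.   ]
knob top [555.99  222.833  72.5  ]
knob scene [555.149 225.767  72.5  ]
spindle corner top [ 485.64  -216.076   85.   ]
44 [ 488.633 -226.274   44.   ]
62 [ 488.112 -224.471   62.   ]
92 [ 487.243 -221.465   92.   ]
sp scene [ 488.586 -222.457   92.   ] [ 493.561 -221.297   62.   ]
gb [ 519.278 -193.773   44.   ]
gb [ 515.102 -263.213   44.   ]
gb [ 458.122 -258.633   44.   ]
gb [ 459.784 -192.265   44.   ]
```

```bash
cat >> h.py <<'E'
YB=np.radians(2.3)
H0=np.array([466.,206.,114.5]); 
XB=np.array([np.cos(YB),np.sin(YB),0]); ZB=np.array([0,0,1.]); YBv=np.cross(ZB,XB)
def tooldir(tilt,sgn,yaw=YB):
    # tool z down tilted toward -x(box); tool y along +-x
    x=np.array([np.cos(yaw),np.sin(yaw),0])
    z=-np.cos(tilt)*ZB-np.sin(tilt)*x
    y=sgn*(np.cos(tilt)*x-np.sin(tilt)*ZB)
    return R.from_matrix(np.array([np.cross(y,z),y,z]).T).as_quat(), z
def arc(th,H=None):
    H=H0 if H is None else H
    hg=H+122*XB-84*ZB
    return hg+(-122*np.cos(th)+84*np.sin(th))*XB+(122*np.sin(th)+84*np.cos(th))*ZB
E
python3 - <<'E'
from h import *
A=onz('top',(156.5,227.3),114.5);B=onz('top',(114,228.8),114.5);C=onz('top',(198.7,225.9),114.5);print(A,B,C,np.linalg.norm(A-B),np.linalg.norm(A-C),np.degrees(np.arctan2(-(B-C)[0],(B-C)[1])))
for s in(1,-1):
  for th,ti in((0,0),(.6,.4),(1.2,.8),(1.3,.3)):
    q,z=tooldir(ti,s); print(s,th,bot.solve_ik(arc(th)+13*z,q))
E
```

```text
[465.709 204.233 114.5  ] [461.497 329.908 114.5  ] [469.633  79.294 114.5  ] 125.74636390969076 125.00050929128939 1.8593829667826238
1 0 [ 0.802  0.21  -0.516  0.    -0.845  2.38 ]
1 0.6 [ 0.575  0.481  0.054 -0.2   -1.493  2.658]
1 1.2 [ 0.447  0.857  0.634 -0.331 -2.08   2.683]
1 1.3 [ 0.532  0.572  0.219 -0.14  -1.485  2.681]
-1 0 [ 0.802  0.21  -0.516  0.    -0.845 -0.762]
-1 0.6 [ 0.575  0.481  0.054 -0.2   -1.493 -0.484]
-1 1.2 [ 0.447  0.857  0.634 -0.331 -2.08  -0.458]
-1 1.3 [ 0.532  0.572  0.219 -0.14  -1.485 -0.461]
```

```bash
sed -i 's/radians(2.3)/radians(2.1)/; s/466.,206.,114.5/466.,205.,114.5/' h.py; python3 - <<'E'
from h import *
q,z=tooldir(0,-1)
bot.move_ptp(H0+[0,0,60],q)
bot.move_gripper(50,8)
bot.line_to(H0+13*z,150)
s=bot.read_state();print(s['t'],s['tcp_pos'],s['contact_force'],s['width'])
bot.move_gripper(5,10)
s=bot.read_state();print(s['t'],s['tcp_pos'],s['contact_force'],s['width'])
im=bot.camera('scene');crop(im,260,100,460,260,4,'s_grip.png')
E
```

```text
3.9417 [466.422 205.209 102.018] [0.362 1.538 0.835] 50.29679219770393
4.6833 [463.531 204.419 101.204] [-12.892   2.614   8.521] 9.740246011178508
```

View pics/s_grip.png

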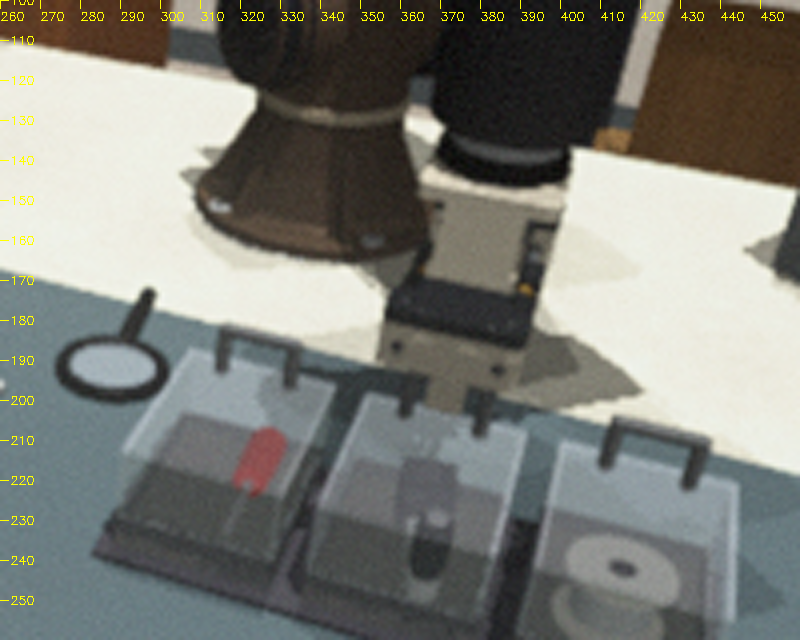

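```bash
sed -i 's/466.,205.,114.5/463.3,205.,114.5/' h.py; python3 - <<'E'
from h import *
for th in np.linspace(0.1,1.2,8):
    q,z=tooldir(.6*th,-1)
    bot.line_to(arc(th)+13*z,140,q)
    s=bot.read_state();print(round(th,2),s['t'],s['tcp_pos']-(arc(th)+13*z),s['contact_force'],s['width'])
im=bot.camera('scene');crop(im,260,80,460,260,4,'s_arc.png')
E
```

```text
0.1 4.9833 [-1.487 -0.95  -0.041] [-9.38  -0.17   4.582] 9.22748448211653
0.26 5.2917 [-1.131 -0.562  0.423] [-9.413  0.642  8.913] 9.423046322204014
0.41 5.6 [-0.505 -0.524  0.765] [-6.382  0.069  8.887] 9.235182944676783
0.57 5.9083 [ 0.211 -0.725  0.695] [-5.502 -1.754  7.84 ] 9.378276602540872
0.73 6.2167 [ 0.715 -0.888  0.265] [-1.439 -2.437  4.907] 9.679619707372318
0.89 6.525 [ 0.885 -1.015 -0.407] [ 0.029 -3.854  1.54 ] 9.356120386350662
1.04 6.8333 [ 0.704 -1.014 -1.345] [-0.087 -5.158 -2.777] 9.663107611995173
1.2 7.1417 [ 0.228 -0.827 -2.2  ] [-1.621 -6.021 -7.572] 9.355928608032743
```

View pics/s_arc.png

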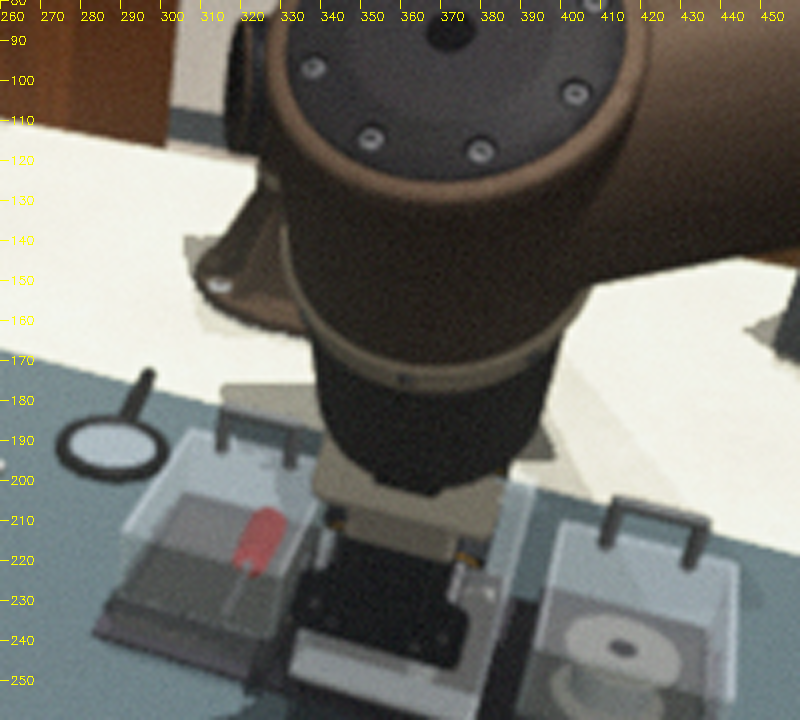

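```bash
python3 - <<'E'
from h import *
q,z=tooldir(.72,-1)
bot.line_to(arc(1.28)+13*z,140,q)
bot.move_gripper(60)
bot.line_to(arc(1.28)-50*z,250,q)
print(bot.read_state()['t'])
q,z=tooldir(0,-1)
bot.move_ptp([440,20,330],q)
T=np.mean([bot.camera('top').astype(float) for _ in range(4)],0); S=np.mean([bot.camera('scene').astype(float) for _ in range(4)],0)
np.save('T1.npy',T);np.save('S1.npy',S)
crop(T.astype(np.uint8),90,150,190,240,7,'t_o.png')
crop(np.clip(T*1.5,0,255).astype(np.uint8),136,180,186,240,12,'t_a1.png')
crop(np.clip(S*1.3,0,255).astype(np.uint8),335,185,395,260,8,'s_a1.png')
print(bot.read_state()['t'])
E
```

```text
8.825
10.475
```

View pics/t_o.png

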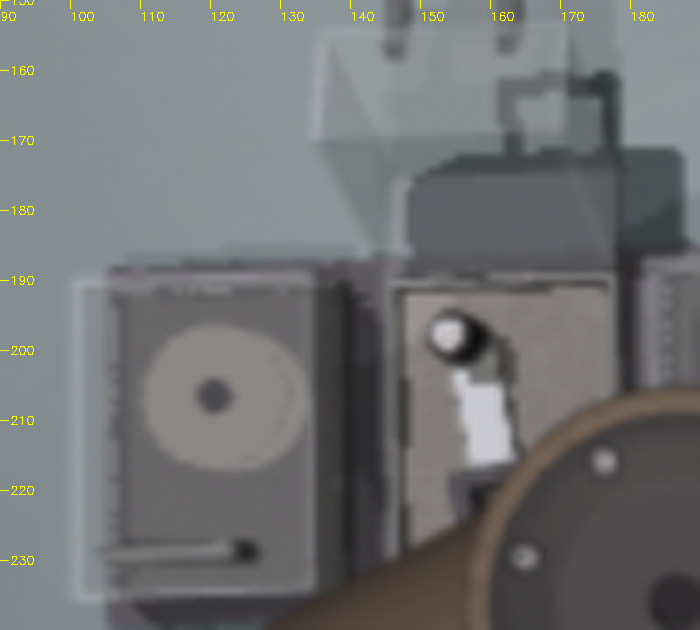

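View pics/t_a1.png

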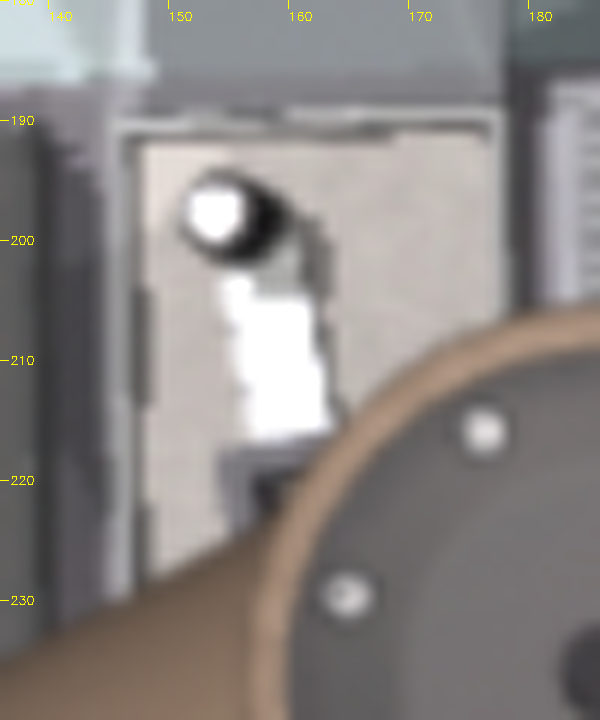

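View pics/s_a1.png

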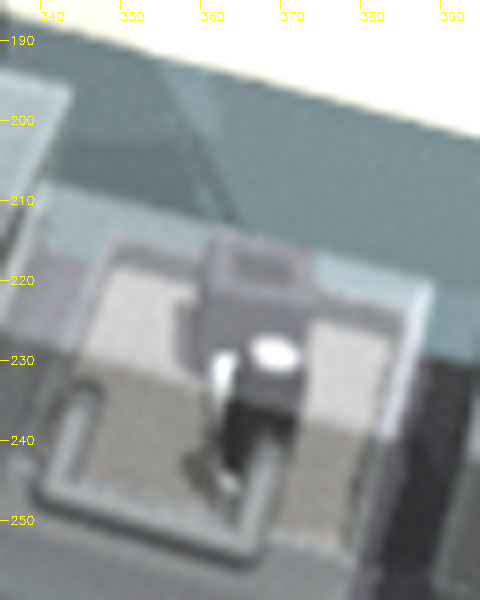

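```bash
python3 - <<'E'
from h import *
print('scene hub top hole',onz('scene',(368.1,218.5),54))
# hub corners in scene img s_a1: left-top (205,238)/8, right-top(312,245), 
for p in [(205,240),(312,245),(308,290),(205,283)]: print(onz('scene',(335+p[0]/8,185+p[1]/8),54))
print('hole36',onz('top',(161.2,221.7),36))
print('knob',onz('scene',(369.4,229.2),72.5),onz('top',(154,197.8),72.5),tri((154,197.8),(369.4,229.2)))
for p in [(482,206,54),(556.2,216.8,72.5),(482,209,54),(482,212,54)]: print(p,proj('top',p),proj('scene',p))
# arm centre-line z=30
for p in [(270,300),(291,432)]: print('arm',onz('top',(136+p[0]/12,180+p[1]/12),30))
E
```

```text
scene hub top hole [482.59  210.868  54.   ]
[476.259 189.984  54.   ]
[461.807 221.883  54.   ]
[488.042 225.799  54.   ]
[500.462 195.529  54.   ]
hole36 [484.254 206.224  36.   ]
knob [553.42  225.466  72.5  ] [556.606 222.539  72.5  ] (array([556.169, 223.98 ,  73.862]), np.float64(3.4657181383660824))
(482, 206, 54) [[160.107 222.281]] [[366.265 217.85 ]]
(556.2, 216.8, 72.5) [[155.865 197.929]] [[365.525 228.753]]
(482, 209, 54) [[159.137 222.283]] [[367.425 218.178]]
(482, 212, 54) [[158.168 222.285]] [[368.587 218.507]]
arm [537.063 216.98   30.   ]
arm [502.335 210.761  30.   ]
```

```bash
python3 - <<'E'
from h import *
T=(np.load('T0.npy')*6+np.load('T1.npy')*4)/10
# is arm occluding in T1?
S=np.load('S0.npy')
def big(im,x0,y0,x1,y1,s,g):
    p=im[y0:y1,x0:x1]; p=(p-p.min())/(p.max()-p.min())*255
    return cv2.resize(p.astype(np.uint8)[:,:,::-1],None,fx=s,fy=s,interpolation=cv2.INTER_LANCZOS4)
a=big(np.load('T0.npy'),288,209,312,231,20,1);b=big(S,214,162,234,184,20,1)
print(np.abs(np.load('T0.npy')-np.load('T1.npy'))[209:231,288:312].mean())
h=max(a.shape[0],b.shape[0]);o=np.zeros((h,a.shape[1]+b.shape[1]+10,3),np.uint8);o[:a.shape[0],:a.shape[1]]=a;o[:b.shape[0],a.shape[1]+10:]=b
print(o.shape);o=o[:, :];cv2.imwrite('pics/shaft.png',cv2.resize(o,None,fx=.8,fy=.8))
# projected axis + expected widths
ax=np.array([487.5,-223,0]);
for z in(62,86,92): print(z,proj('top',ax+[0,0,z]),proj('scene',ax+[0,0,z]))
for yaw in range(0,90,10):
    c=[ax+[8*np.sqrt(2)*np.cos(np.radians(yaw+45+90*k)),8*np.sqrt(2)*np.sin(np.radians(yaw+45+90*k)),74] for k in range(4)]
    u=proj('scene',c); print(yaw,'width scene',np.ptp(u[:,0]))
g=S[162:184,214:234].mean(2)
for r in (5,7,9,11): print(r+162,g[r].astype(int))
E
```

```text
13.613425925925927
(440, 890, 3)
62 [[298.826 220.2  ]] [[224.563 176.514]]
86 [[299.608 219.972]] [[224.381 169.572]]
92 [[299.807 219.914]] [[224.334 167.811]]
0 width scene 7.270477070415922
10 width scene 6.8549112773013405
20 width scene 6.231068447805399
30 width scene 5.4178852955950845
40 width scene 6.019754489363152
50 width scene 6.699205331341659
60 width scene 7.1751166731505975
70 width scene 7.433043283837861
80 width scene 7.465155904424648
167 [115 117 117 117 117 119 115 124 145 169 175 157 129 118 118 119 119 119
 117 119]
169 [115 116 117 117 116 113 108 115 150 177 175 146 121 108 113 118 118 117
 118 118]
171 [118 116 117 117 116 117 104  91 108 127 119 107  99 105 115 117 117 118
 118 117]
173 [116 115 116 116 115 117 105  89  86  94 102  99  98 105 115 118 119 117
 117 117]
```

View pics/shaft.png

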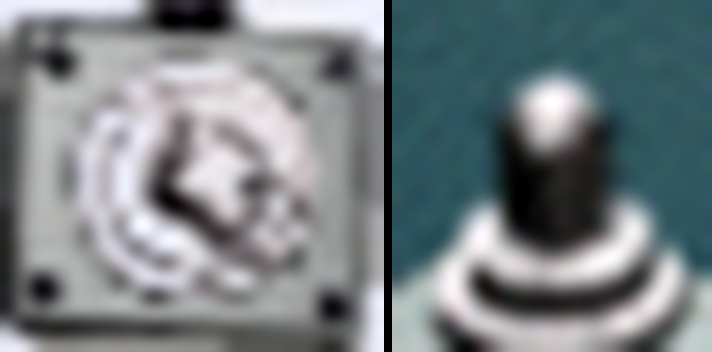

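```bash
python3 - <<'E'
from h import *
ax=np.array([487.5,-223,0]);
for yaw in range(0,90,6):
    P=[ax+[8*np.sqrt(2)*np.cos(np.radians(yaw+45+90*k)),8*np.sqrt(2)*np.sin(np.radians(yaw+45+90*k)),74] for k in range(4)]
    u=proj('scene',P); n=u[np.argmax(u[:,1])]; print(yaw,'w %.2f frac %.2f col %.1f'%(np.ptp(u[:,0]),(n[0]-u[:,0].min())/np.ptp(u[:,0]),n[0]), 'L %.1f R %.1f'%(u[:,0].min(),u[:,0].max()))
S=np.load('S0.npy');g=S.mean(2)
print(g[172:176,217:231].mean(0).astype(int), 'cols 217..')
T=np.load('T0.npy').mean(2)
print(T[213:228,292:308].astype(int))
E
```

```text
0 w 7.27 frac 0.62 col 225.4 L 220.8 R 228.1
6 w 7.05 frac 0.68 col 225.7 L 220.9 R 228.0
12 w 6.75 frac 0.74 col 226.1 L 221.1 R 227.8
18 w 6.37 frac 0.81 col 226.4 L 221.3 R 227.6
24 w 5.93 frac 0.89 col 226.8 L 221.5 R 227.4
30 w 5.42 frac 0.00 col 221.7 L 221.7 R 227.2
36 w 5.70 frac 0.07 col 222.0 L 221.6 R 227.3
42 w 6.17 frac 0.15 col 222.3 L 221.4 R 227.6
48 w 6.58 frac 0.23 col 222.7 L 221.2 R 227.8
54 w 6.91 frac 0.29 col 223.0 L 221.0 R 227.9
60 w 7.18 frac 0.35 col 223.4 L 220.9 R 228.1
66 w 7.36 frac 0.41 col 223.8 L 220.8 R 228.2
72 w 7.46 frac 0.46 col 224.2 L 220.7 R 228.2
78 w 7.48 frac 0.51 col 224.6 L 220.7 R 228.2
84 w 7.41 frac 0.57 col 225.0 L 220.8 R 228.2
[116 121 131 120  90  88  94 101  98  98 112 132 132 121] cols 217..
[[125 158 161 159 157 163 174 177 177 178 172 153 142 150 151 142]
 [157 159 157 159 173 163 152 163 165 169 169 176 166 143 146 148]
 [160 155 150 151 166 169 161 163 176 178 177 176 173 163 131 146]
 [156 149 175 173 172 176 155 136 161 162 163 177 180 175 160 149]
 [158 161 170 152 179 175 148 128 166 154 142 153 174 177 171 152]
 [149 174 166 166 177 156 126 130 162 176 167 141 153 178 173 157]
 [139 172 161 180 175 139 107 139 176 181 178 161 144 170 167 163]
 [138 171 160 181 171 122 106 155 176 180 168 122 122 144 160 159]
 [149 171 162 178 171 124  85 105 136 165 170 137 138 162 138 148]
 [156 159 170 156 178 167 128 107 103 135 158 135 143 160 135 138]
 [149 140 167 149 175 180 178 166 127 107 118 138 163 151 162 147]
 [152 143 165 165 140 160 176 179 166 129 124 132 150 159 138 147]
 [157 150 144 161 168 151 140 165 167 154 143 131 128 131 124 147]
 [154 155 144 129 159 171 172 167 138 144 169 163 140 148 148 149]
 [152 156 154 151 145 119 133 152 148 139 134 139 149 152 151 140]]
```

```bash
cat >> h.py <<'E'
def down(yawdeg,sgn=1):
    a=np.radians(yawdeg); y=sgn*np.array([-np.sin(a),np.cos(a),0]); z=np.array([0,0,-1.])
    return R.from_matrix(np.array([np.cross(y,z),y,z]).T).as_quat()
def st(tag=''):
    s=bot.read_state(); print(tag,'t%.2f'%s['t'],s['tcp_pos'],'F',s['contact_force'],'M',s['moment'],'w%.2f'%s['width'],'yaw',np.degrees(np.arctan2(*(R.from_quat(s['eef_rot']).as_matrix()[:2,1]*[-1,1]))).round(2)); return s
E
python3 - <<'E'
from h import *
for sg in(1,-1):
    print(sg,bot.solve_ik([481,207.5,33],down(10,sg)))
    for y in (-118,-28,62,152): print('  ',y,bot.solve_ik([486,-222,120],down(y,sg)))
c,V,K=cal('top');print(-V[:3,:3].T@V[:3,3])
E
```

```text
1 [ 0.782  0.326 -0.556 -0.    -0.689 -2.178]
   -118 [-0.061  0.226 -0.442  0.    -0.903  2.714]
   -28 [-0.061  0.226 -0.442  0.    -0.903 -1.998]
   62 [-0.061  0.226 -0.442  0.    -0.903 -0.427]
   152 [-0.061  0.226 -0.442  0.    -0.903  1.143]
-1 [ 0.782  0.326 -0.556  0.    -0.689  0.963]
   -118 [-0.061  0.226 -0.442  0.    -0.903 -0.427]
   -28 [-0.061  0.226 -0.442  0.    -0.903  1.143]
   62 [-0.061  0.226 -0.442  0.    -0.903  2.714]
   152 [-0.061  0.226 -0.442  0.    -0.903 -1.998]
[ 446.843  -81.741 1486.633]
```

```bash
python3 - <<'E'
from h import *
q=down(10,-1)
bot.move_ptp([481,207.5,110],q)
bot.line_to([481,207.5,33],120)
st('at')
bot.move_gripper(20,30)
s=st('closed')
E
```

```text
at t12.55 [481.518 207.762  33.678] F [-0.397 -0.48   0.324] M [-0.019 -0.068  0.001] w60.14 yaw -170.0
closed t13.10 [481.128 207.594  33.356] F [-1.916 -0.427  4.031] M [-0.197  0.401 -0.041] w33.85 yaw -169.99
```

```bash
python3 - <<'E'
from h import *
bot.move_gripper(20,60)
bot.line_to([481,207.5,60],100)
st('lift')
bot.line_to([481,207.5,175],200)
st('up')
bot.move_ptp([487,-222.5,150],down(-28,-1))
st('over')
S=bot.camera('scene');T=bot.camera('top')
crop(S,150,90,270,210,5,'s_ov.png');crop(T,230,150,350,240,6,'t_ov.png')
E
```

```text
lift t13.73 [480.803 207.481  59.763] F [-0.745  0.542 -3.4  ] M [-0.074  0.095 -0.063] w33.29 yaw -170.02
up t14.46 [480.065 207.023 173.476] F [-0.152 -0.271 -3.762] M [-0.095  0.095  0.005] w33.88 yaw -170.03
over t16.04 [ 487.407 -221.836  149.916] F [-0.731  0.561 -2.855] M [0.091 0.053 0.005] w33.48 yaw 152.07
```

View pics/s_ov.png

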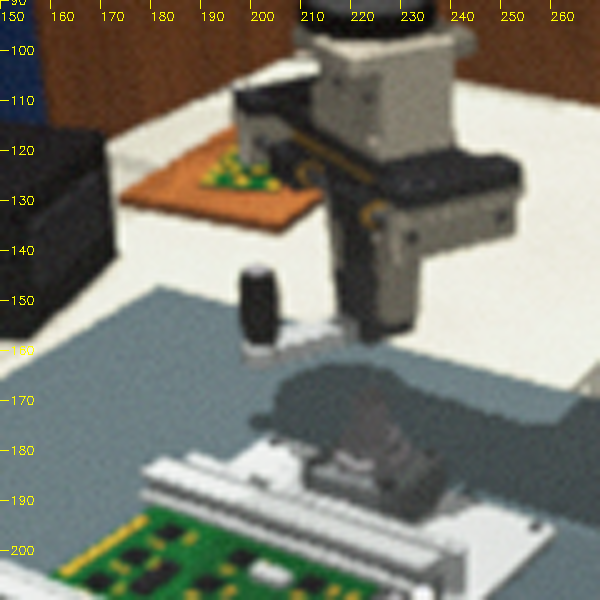

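View pics/t_ov.png

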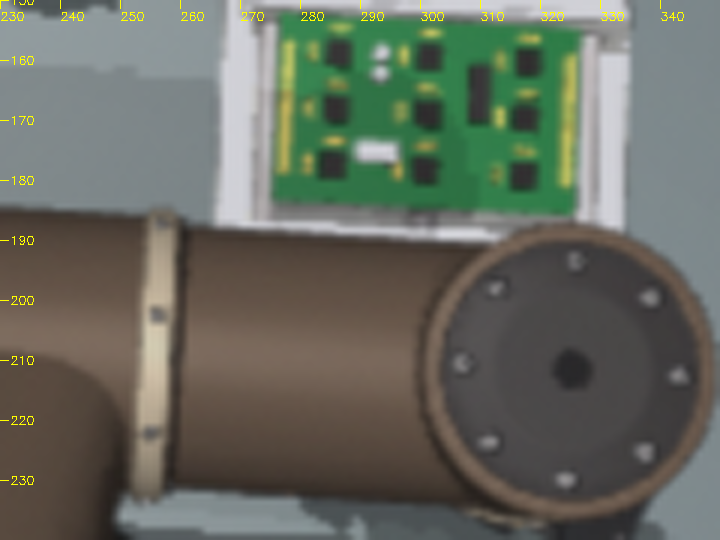

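```bash
python3 - <<'E'
from h import *
a=np.radians(-28);d=75*np.array([np.cos(a),np.sin(a),0])
for z in(187,189,191):
  k=onz('scene',(201.8,144.4),z); print(k,k-d)
hub=np.array([487.4,-221.8,0])
print(proj('scene',hub+d+[0,0,189]))
S=np.load('S0.npy')
# shaft top region rows 165-170 bright centroid, ring shoulder centre
print(S[164:172,219:230].mean(2).astype(int))
E
```

```text
[ 552.562 -253.313  187.   ] [ 486.341 -218.103  187.   ]
[ 556.191 -250.683  189.   ] [ 489.97  -215.472  189.   ]
[ 559.82  -248.052  191.   ] [ 493.599 -212.842  191.   ]
[[200.425 143.593]]
[[117 116 117 117 117 118 117 119 118 117 118]
 [116 117 117 117 115 118 117 116 118 117 120]
 [117 117 116 121 130 135 125 119 118 117 118]
 [119 115 124 145 169 175 157 129 118 118 119]
 [115 115 126 162 188 188 167 138 118 117 118]
 [113 108 115 150 177 175 146 121 108 113 118]
 [116 103  99 134 163 153 128 102 100 112 116]
 [117 104  91 108 127 119 107  99 105 115 117]]
```

```bash
python3 - <<'E'
from h import *
T=np.load('T0.npy').mean(2)
print('flat',onz('top',(301,219.6),92),'ring',onz('top',(299.85,219.8),50),'gb',np.mean([onz('top',np.array(u)-.47,44) for u in [(288.8,210.2),(311,211.5),(309.8,229.8),(288.5,229.3)]],0))
print('scene flat',onz('scene',(223.6,168),92))
# gearbox centroid by grey mask (darker than white plate)
m=((T>120)&(T<165)).astype(np.uint8); 
# corner screws dark dots
sub=T[209:231,287:312]; 
for (cx,cy) in [(291.5,212.5),(308.5,212.5),(290.5,227),(308.2,228)]:
    x0,y0=int(round(cx)),int(round(cy)); w=T[y0-2:y0+3,x0-2:x0+3]; w=np.clip(np.median(w)-w,0,None); yy,xx=np.mgrid[y0-2:y0+3,x0-2:x0+3]; p=((w*xx).sum()/w.sum(),(w*yy).sum()/w.sum()); print(p,onz('top',p,44))
E
```

```text
flat [ 488.439 -226.613   92.   ] ring [ 489.077 -227.391   50.   ] gb [ 489.538 -225.521   44.   ]
scene flat [ 489.622 -224.281   92.   ]
(np.float64(291.0991643454039), np.float64(211.7799442896936)) [ 514.326 -200.92    44.   ]
(np.float64(308.77058635052873), np.float64(212.57641781480297)) [ 511.748 -256.187   44.   ]
(np.float64(289.5271002710027), np.float64(227.40840108401082)) [ 465.648 -195.524   44.   ]
(np.float64(308.0966226138033), np.float64(228.65168869309844)) [ 461.693 -253.374   44.   ]
```

```bash
python3 - <<'E'
from h import *
a=np.radians(-28);dh=np.array([np.cos(a),np.sin(a)])
p=np.array([488.6,-226.4])-1*dh
bot.line_to([*p,118],120); st()
for z in (110,106,103,100,97,94):
    bot.line_to([*p,z],60); s=st(z)
    if s['contact_force'][2]>12: break
E
```

```text
t16.56 [ 487.745 -225.636  117.947] F [ 0.585  0.07  -2.118] M [ 0.016 -0.002  0.049] w34.11 yaw 152.05
110 t16.84 [ 487.626 -225.831  110.003] F [ 0.029 -0.059 -2.14 ] M [ 0.045  0.057 -0.045] w33.73 yaw 152.01
106 t17.09 [ 487.559 -225.952  105.856] F [ 1.012  0.11  -1.798] M [-0.01   0.069  0.02 ] w33.27 yaw 151.99
103 t17.34 [ 487.771 -226.257  103.059] F [-0.009 -3.179 -2.4  ] M [-0.907  0.115  0.006] w33.76 yaw 152.01
100 t17.59 [ 487.547 -226.804  100.843] F [-2.465 -3.939  5.058] M [-1.798  1.46  -0.007] w33.60 yaw 152.03
97 t17.84 [ 486.954 -227.16    97.369] F [-3.454 -8.646  0.944] M [-3.337  1.269  0.091] w33.75 yaw 152.03
94 t18.09 [ 486.423 -227.087   93.755] F [-3.032 -9.636 -3.81 ] M [-3.411  1.218  0.054] w33.63 yaw 152.0
```

```bash
python3 - <<'E'
from h import *
a=np.radians(-28);dh=np.array([np.cos(a),np.sin(a)])
p=np.array([488.6,-226.4])-1*dh+[-0.8,-1.8]
bot.line_to([*p,92],60); st()
for z in (88,84,80,78,76):
    bot.line_to([*p,z],60); s=st(z)
    if s['contact_force'][2]>20: break
    f=s['contact_force'][:2]; p=p+np.clip(f/6,-1,1)
E
```

```text
t18.34 [ 486.441 -227.62    91.529] F [-1.412 -1.493 -3.373] M [-0.542  0.459 -0.031] w33.55 yaw 151.98
88 t18.59 [ 486.434 -227.592   87.424] F [-1.318 -1.812 -3.883] M [-0.528  0.799  0.041] w33.71 yaw 152.0
84 t18.84 [ 486.401 -227.741   83.507] F [-3.46   0.895 -3.495] M [0.341 0.883 0.039] w33.64 yaw 152.0
80 t19.09 [ 486.244 -227.795   79.771] F [-1.447  1.205 -3.734] M [0.363 0.522 0.   ] w33.72 yaw 152.0
78 t19.34 [ 486.197 -227.711   78.024] F [-0.864  0.18  -3.535] M [0.189 0.277 0.072] w33.99 yaw 152.0
76 t19.59 [ 486.249 -227.742   77.2  ] F [-4.307  3.779  7.734] M [1.2   1.514 0.039] w33.34 yaw 152.03
```

```bash
python3 - <<'E'
from h import *
s=st();p=np.array([486.5,-227.6])
bot.line_to([*p,74.5],60); s=st('press')
bot.line_to([*p,77],60); s=st('relax')
bot.move_gripper(70,30); st('open')
bot.line_to([*p,170],200)
bot.move_ptp([440,60,300],down(-28,-1))
T=np.mean([bot.camera('top').astype(float) for _ in range(4)],0); S=np.mean([bot.camera('scene').astype(float) for _ in range(4)],0)
np.save('T2.npy',T);np.save('S2.npy',S);st()
crop(T.astype(np.uint8),260,130,350,240,5,'t_seat.png')
crop(np.clip(S*1.0,0,255).astype(np.uint8),130,120,260,250,5,'s_seat.png')
E
```

```text
t19.59 [ 486.249 -227.742   77.2  ] F [-4.307  3.779  7.734] M [1.2   1.514 0.039] w33.34 yaw 152.03
press t19.84 [ 486.392 -227.8     77.048] F [-11.23    6.104  24.033] M [ 2.358  3.961 -0.026] w33.71 yaw 152.06
relax t20.09 [ 486.356 -227.665   77.283] F [-4.638  3.329  7.218] M [0.943 1.881 0.031] w33.56 yaw 152.0
open t20.90 [ 486.567 -227.6     77.027] F [0.079 0.366 0.149] M [0.018 0.08  0.044] w69.80 yaw 152.0
 t23.13 [440.081  59.625 299.77 ] F [0.404 0.172 0.62 ] M [0.038 0.045 0.029] w70.26 yaw 151.95
```

View pics/t_seat.png

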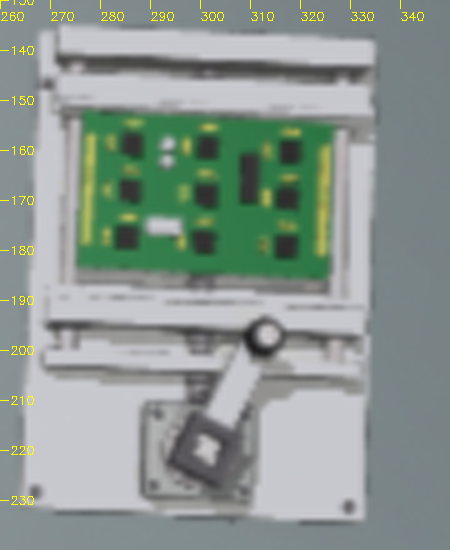

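View pics/s_seat.png

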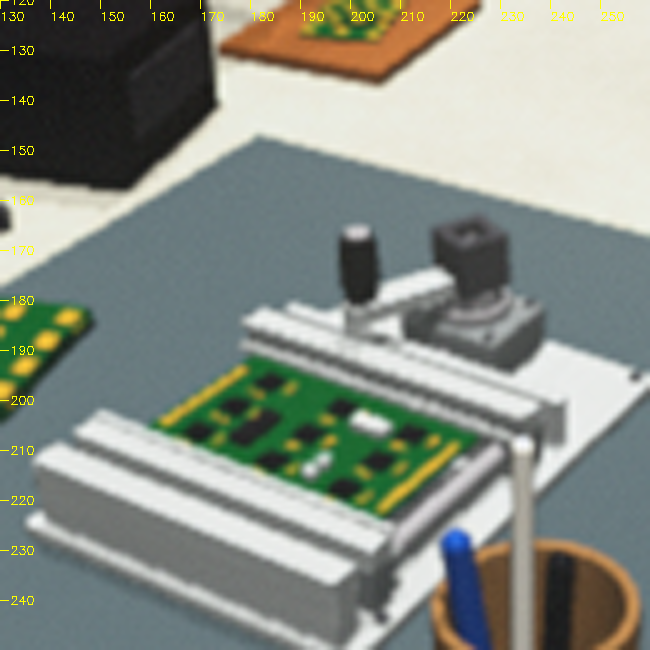

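```bash
python3 - <<'E'
from h import *
k=onz('top',(312.4,196.8),116.5);h=onz('top',(300.8,220),98);print(k,h,k-h,np.linalg.norm((k-h)[:2]),np.degrees(np.arctan2((k-h)[1],(k-h)[0])))
T=np.load('T2.npy').mean(2);print(T[190:205,304:320].astype(int));print(T[212:229,292:310].astype(int))
a=np.radians(-28);
for ax in ([487,-228],[488.5,-226.5]):
  print(proj('top',[ax[0]+75*np.cos(a),ax[1]+75*np.sin(a),116.5]),proj('top',[*ax,98]),proj('scene',[ax[0]+75*np.cos(a),ax[1]+75*np.sin(a),116.5]))
S=np.load('S2.npy').mean(2);print(S[162:172,196:208].astype(int))
E
```

```text
[ 555.472 -258.915  116.5  ] [ 487.062 -225.374   98.   ] [ 68.411 -33.541  18.5  ] 76.19057052633318 -26.118196758573998
[[154 154 159 173 174 172 169 176 184 199 201 201 200 197 194 196]
 [196 196 196 197 196 197 196 197 197 201 201 201 195 171 154 165]
 [201 201 201 200 199 199 199 197 192 194 197 201 200 197 196 197]
 [201 201 201 200 199 197 189 173 128 133 163 191 201 201 201 201]
 [196 197 196 195 193 175 118  85  90 106 113 138 189 200 201 201]
 [156 160 162 159 151 110  66  98 158 183 170 126 135 186 191 191]
 [ 92  91  91  90  80  48  57 123 190 196 189 162  90  98 103 104]
 [106  96  95  90  73  36  53 118 188 196 189 162  88 101 113 113]
 [115 113 111 106 116  50  41  89 147 184 171 113  94 138 142 141]
 [176 177 166 143 167  84  32  45  71  84  81  84 119 151 154 152]
 [185 177 165 179 187 143  65  42  38  44  77 136 187 194 194 194]
 [185 167 157 195 198 179 115  98  85  88 118 160 191 196 198 198]
 [188 166 180 199 200 189 155 148 139 130 145 157 162 171 194 200]
 [171 157 195 201 201 200 196 187 159 149 149 150 150 152 169 198]
 [137 178 199 201 201 201 200 189 156 15
[... 1234 characters left out ...]
157 158 160 161 158 159 152 116 109 103 103 104 107 121 138 101 110]]
[[313.852 197.551]] [[301.674 220.019]] [[200.194 166.348]]
[[313.341 197.05 ]] [[301.169 219.52 ]] [[200.327 166.68 ]]
[[122 118 121 119 121 122 122 121 120 122 121 121]
 [121 122 121 122 120 121 120 121 121 121 121 123]
 [120 120 119 122 128 133 130 123 120 123 122 121]
 [122 118 130 153 174 180 178 156 118 120 122 121]
 [120 117 121 166 203 206 203 166 106 121 121 122]
 [120 106  85 121 160 163 154 113  80 108 123 122]
 [121  97  54  58  71  75  65  52  54  90 122 122]
 [118  94  45  40  41  41  40  38  43  86 120 121]
 [120  96  43  38  39  42  42  41  42  85 120 123]
 [120  98  43  41  41  41  42  40  42  75 113 124]]
```

```bash
python3 - <<'E'
from h import *
T=np.load('T2.npy'); crop(np.clip(T,0,255).astype(np.uint8),258,132,345,212,9,'t_rails.png')
g=np.load('T0.npy').mean(2)
for c in (300,331): print(c,list(zip(range(134,206),g[134:206,c-1:c+2].mean(1).astype(int))))
E
```

```text
300 [(134, np.int64(122)), (135, np.int64(129)), (136, np.int64(163)), (137, np.int64(183)), (138, np.int64(185)), (139, np.int64(185)), (140, np.int64(184)), (141, np.int64(169)), (142, np.int64(86)), (143, np.int64(63)), (144, np.int64(92)), (145, np.int64(109)), (146, np.int64(178)), (147, np.int64(185)), (148, np.int64(185)), (149, np.int64(184)), (150, np.int64(177)), (151, np.int64(177)), (152, np.int64(121)), (153, np.int64(87)), (154, np.int64(84)), (155, np.int64(108)), (156, np.int64(80)), (157, np.int64(57)), (158, np.int64(51)), (159, np.int64(49)), (160, np.int64(48)), (161, np.int64(51)), (162, np.int64(73)), (163, np.int64(83)), (164, np.int64(109)), (165, np.int64(88)), (166, np.int64(67)), (167, np.int64(49)), (168, np.int64(46)), (169, np.int64(46)), (170, np.int64(48)), (171, np.int64(59)), (172, np.int64(77)), (173, np.int64(92)), (174, np.int64(105)), (175, np.int64(79)), (176, np.int64(52)), (177, np.int64(46)), (178, np.int64(47)), (179, np.int64(46)), (180, np.int64(48)), (181, np.int64(74)), (182, np.int64(76)), (183, np.int64(75)), (184, np.int64(70)), (185,
[... 1339 characters left out ...]
4, np.int64(183)), (175, np.int64(183)), (176, np.int64(183)), (177, np.int64(183)), (178, np.int64(183)), (179, np.int64(183)), (180, np.int64(183)), (181, np.int64(183)), (182, np.int64(183)), (183, np.int64(183)), (184, np.int64(184)), (185, np.int64(184)), (186, np.int64(184)), (187, np.int64(184)), (188, np.int64(183)), (189, np.int64(183)), (190, np.int64(181)), (191, np.int64(160)), (192, np.int64(179)), (193, np.int64(182)), (194, np.int64(180)), (195, np.int64(178)), (196, np.int64(166)), (197, np.int64(114)), (198, np.int64(125)), (199, np.int64(138)), (200, np.int64(155)), (201, np.int64(177)), (202, np.int64(163)), (203, np.int64(170)), (204, np.int64(168)), (205, np.int64(154))]
```

View pics/t_rails.png

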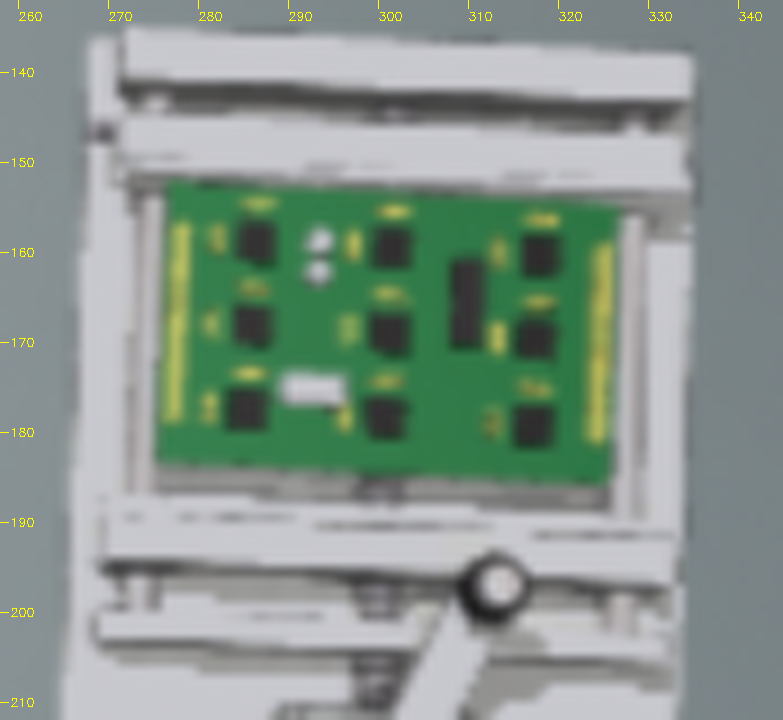

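```bash
cat >> h.py <<'E'
def wind(c,phi,n,step=18,r=75.3,z=86,v=180,lead=0,log=None):
    for i in range(n):
        phi-=step; a=np.radians(phi); bot.line_to([c[0]+r*np.cos(a),c[1]+r*np.sin(a),z],v)
        s=bot.read_state(); 
        if log is not None: log.append([phi,*s['tcp_pos'],*s['contact_force'],s['t'],s['width']])
    return phi
def circ(P):
    A=np.c_[2*P,np.ones(len(P))];x=np.linalg.lstsq(A,(P**2).sum(1),rcond=None)[0];return x[:2],np.sqrt(x[2]+x[0]**2+x[1]**2)
E
python3 - <<'E'
from h import *
q=down(-28,-1)
k=[555,-259.5]
bot.move_gripper(50,25)
bot.move_ptp([*k,150],q)
bot.line_to([*k,86],130); st('at')
bot.move_gripper(10,25); s=st('grip')
c=np.array([488.,-227]); d=s['tcp_pos'][:2]-c; phi=np.degrees(np.arctan2(d[1],d[0])); print('phi',phi,np.hypot(*d))
L=[];phi=wind(c,round(phi),4,15,75,86,100,log=L); print(np.array(L)); print(phi)
E
```

```text
at t25.76 [ 555.718 -259.213   86.855] F [-0.488  0.162  0.266] M [-0.01  -0.012 -0.015] w50.08 yaw 152.06
grip t26.33 [ 555.234 -259.651   86.245] F [ 0.046 -0.414  0.472] M [-0.131 -0.147  0.017] w22.38 yaw 152.0
phi -25.902937207342966 74.74308122190938
[[ -41.     544.215 -276.75    86.107   -0.904   -0.157    2.214   26.683
    22.448]
 [ -56.     529.986 -289.584   86.313    0.774   -1.338    1.388   27.025
    22.089]
 [ -71.     512.618 -298.404   86.445    2.104   -2.639    2.96    27.367
    22.374]
 [ -86.     493.379 -302.542   86.561    0.026   -6.285    3.566   27.708
    22.274]]
-86
```

```bash
python3 - <<'E'
from h import *
c=np.array([488.,-227.5]); L=[];phi=wind(c,-86,10,18,75,86,150,log=L); L=np.array(L); print(L); print(phi,circ(L[:,1:3]))
np.save('L1.npy',L)
E
```

```text
[[-104.     469.055 -300.7     86.488   -0.999   -6.056    3.918   28.017
    22.37 ]
 [-122.     446.77  -291.233   86.379   -4.005   -6.052    5.622   28.325
    22.032]
 [-140.     428.669 -275.35    86.178   -5.157   -3.495    7.718   28.633
    22.352]
 [-158.     416.533 -254.845   85.929   -4.812   -0.936    6.422   28.942
    22.4  ]
 [-176.     411.589 -231.957   85.778   -4.008    0.273    5.809   29.25
    22.051]
 [-194.     413.918 -208.644   85.642   -3.935    1.957    5.808   29.558
    22.2  ]
 [-212.     423.421 -187.072   85.578   -3.486    2.677    5.446   29.867
    22.289]
 [-230.     439.441 -169.31    85.624   -2.157    4.1      5.033   30.175
    21.891]
 [-248.     460.366 -157.446   85.794   -1.08     3.347    6.135   30.483
    21.889]
 [-266.     483.117 -152.661   85.877    0.038    1.396    5.174   30.792
    22.218]]
-266 (array([ 486.525, -227.679]), np.float64(75.02808267653091))
```

```bash
python3 - <<'E'
from h import *
c=np.array([486.6,-227.6]); L=[];phi=wind(c,-266,27,18,75,86,160,log=L); L=np.array(L); print(L[::3]); print(phi,circ(L[:,1:3]))
np.save('L2.npy',L)
T=np.mean([bot.camera('top').astype(float) for _ in range(3)],0);np.save('T3.npy',T);S=bot.camera('scene')
crop(T.astype(np.uint8),258,132,345,212,9,'t_w1.png'); crop(S,130,120,260,250,5,'s_w1.png');st()
E
```

```text
[[-284.     504.731 -154.864   85.94     0.859    2.859    5.342   31.083
    22.228]
 [-338.     556.303 -199.625   86.203    3.592    1.287    4.155   31.983
    22.518]
 [-392.     550.239 -267.827   86.384    4.033   -3.525    3.488   32.883
    22.317]
 [-446.     489.958 -302.782   86.338   -0.242   -6.024    5.553   33.783
    21.75 ]
 [-500.     427.792 -274.821   85.963   -0.005    0.193    4.511   34.683
    22.058]
 [-554.     413.624 -209.412   85.744   -0.737    1.248    3.372   35.583
    21.872]
 [-608.     459.073 -157.923   85.909   -1.764    2.39     3.815   36.483
    22.302]
 [-662.     526.499 -164.195   86.17     2.039    1.734    5.147   37.383
    22.35 ]
 [-716.     561.615 -222.595   86.255    4.027    0.372    4.171   38.283
    22.089]]
-752 (array([ 486.56, -227.81]), np.float64(75.17186707303728))
 t39.08 [ 550.443 -267.377   86.357] F [ 4.585 -3.298  3.854] M [-1.044 -1.545 -0.022] w22.29 yaw 152.01
```

View pics/t_w1.png

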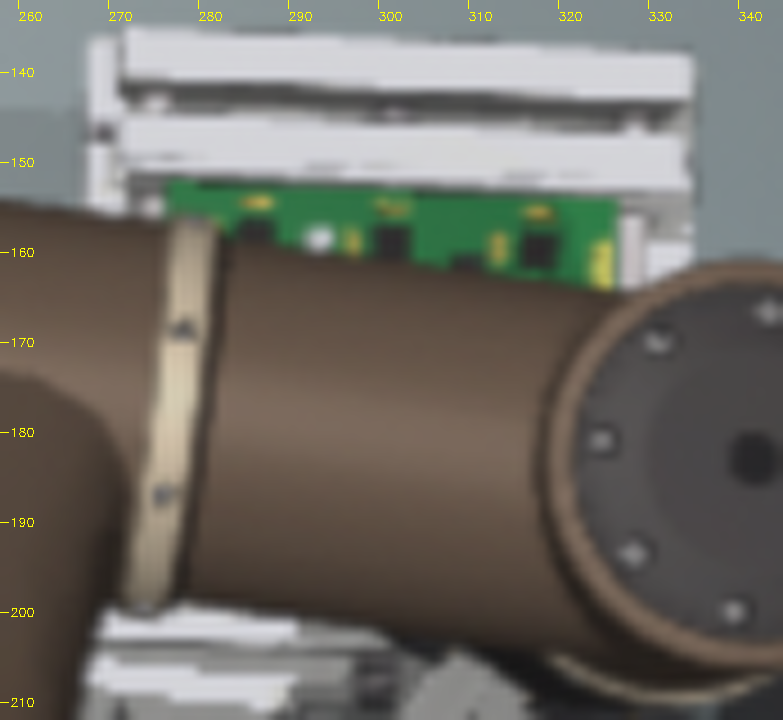

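View pics/s_w1.png

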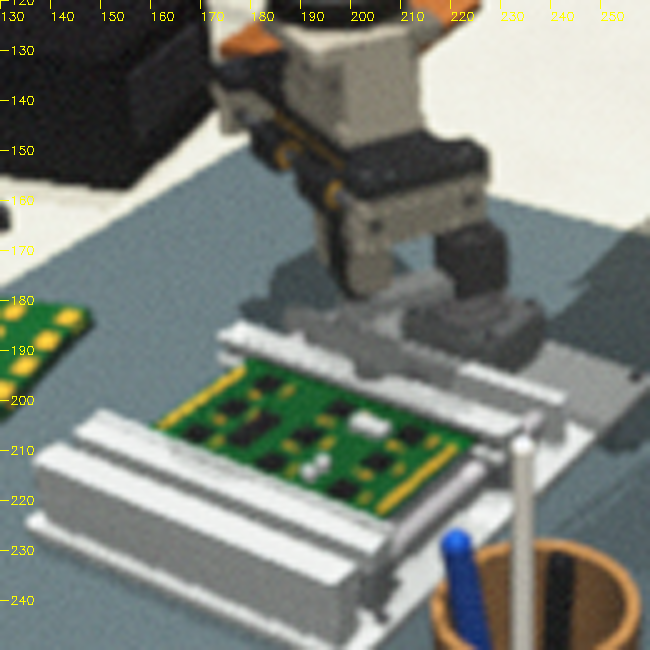

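```bash
cat >> h.py <<'E'
def gap(T,c0,c1):
    g=T.mean(2); lo=[];hi=[]
    for c in range(c0,c1):
        p=g[136:152,c-1:c+2].mean(1); m=np.argmin(p[4:11])+4; th=130
        i=m
        while p[i-1]<th: i-=1
        top=136+i-1+(th-p[i-1])/(p[i]-p[i-1])
        j=m
        while p[j+1]<th: j+=1
        bot_=136+j+(th-p[j])/(p[j+1]-p[j])
        lo.append(top);hi.append(bot_)
    return np.median(lo),np.median(hi)
E
python3 - <<'E'
from h import *
for n in ('T0','T2','T3'):
    T=np.load(n+'.npy'); print(n,[gap(T,a,b) for a,b in((278,288),(288,298),(304,314),(314,324))])
c=np.array([486.6,-227.7]); L=[];phi=wind(c,-752,12,18,75,86,160,log=L); L=np.array(L); print(L[::2]); print(phi)
T=np.mean([bot.camera('top').astype(float) for _ in range(3)],0);np.save('T4.npy',T);S=bot.camera('scene')
print('T4',[gap(T,a,b) for a,b in((278,288),(288,298),(304,314),(314,324))])
crop(T.astype(np.uint8),258,132,345,212,9,'t_w2.png'); crop(S,130,120,260,250,5,'s_w2.png');st()
E
```

```text
T0 [(np.float64(140.5255771327491), np.float64(144.1653484383205)), (np.float64(140.87083865746655), np.float64(144.29579585238787)), (np.float64(141.53318479576234), np.float64(145.25557293255338)), (np.float64(142.25932744014733), np.float64(145.8289471225128))]
T2 [(np.float64(140.64630756923003), np.float64(143.97609785060482)), (np.float64(141.0540769443977), np.float64(144.04686948747553)), (np.float64(141.65487370028657), np.float64(145.08373212831856)), (np.float64(142.4133066162454), np.float64(145.51172707889125))]
T3 [(np.float64(140.72495363891943), np.float64(143.77322081682414)), (np.float64(141.18802451659656), np.float64(143.88981822857215)), (np.float64(141.73385216047873), np.float64(144.95755035569584)), (np.float64(142.5129860581252), np.float64(145.3088593923705))]
[[-770.     534.433 -285.738   86.412    3.736   -3.86     3.776   39.383
    22.062]
 [-806.     489.911 -302.798   86.217   -0.527   -5.392    4.494   39.983
    22.448]
 [-842.     444.701 -290.345   85.949   -0.972   -0.734    5.166   40.583
    22.138]
 [-878.     416.499 -255.35    85.864   -0.055    1.306    4.126   41.183
    22.151]
 [-914.     413.579 -209.53    85.72    -0.081    0.911    3.868   41.783
    22.363]
 [-950.     438.484 -170.077   85.781   -1.307    2.768    3.927   42.383
    22.088]]
-968
T4 [(np.float64(140.6709644574575), np.float64(143.91787045770786)), (np.float64(141.09477168918517), np.float64(143.97173758644698)), (np.float64(141.6793542748925), np.float64(145.0722944839357)), (np.float64(142.44316492898545), np.float64(145.31846345053563))]
 t42.88 [ 458.431 -158.315   86.036] F [-0.314  2.517  4.087] M [0.938 0.261 0.009] w22.74 yaw 151.99
```

View pics/t_w2.png

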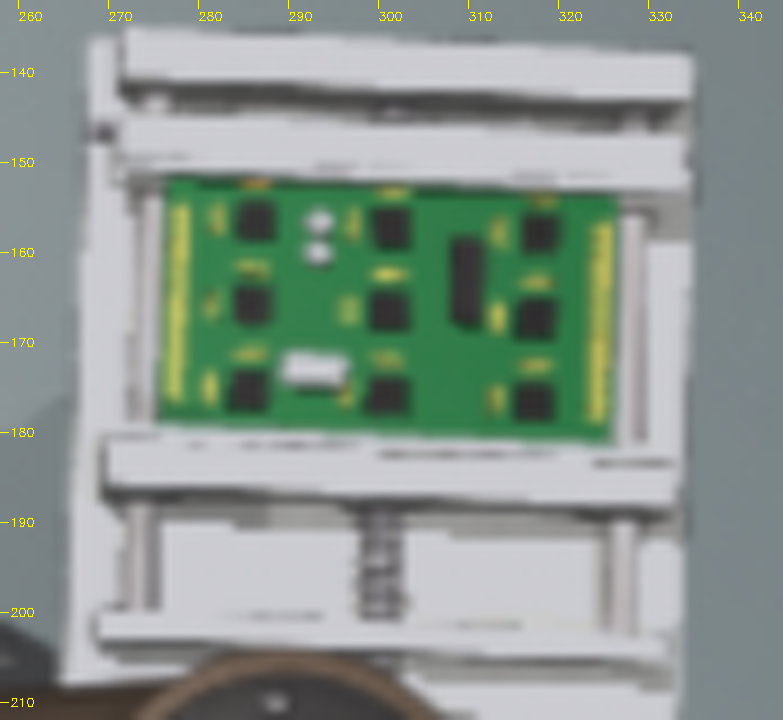

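View pics/s_w2.png

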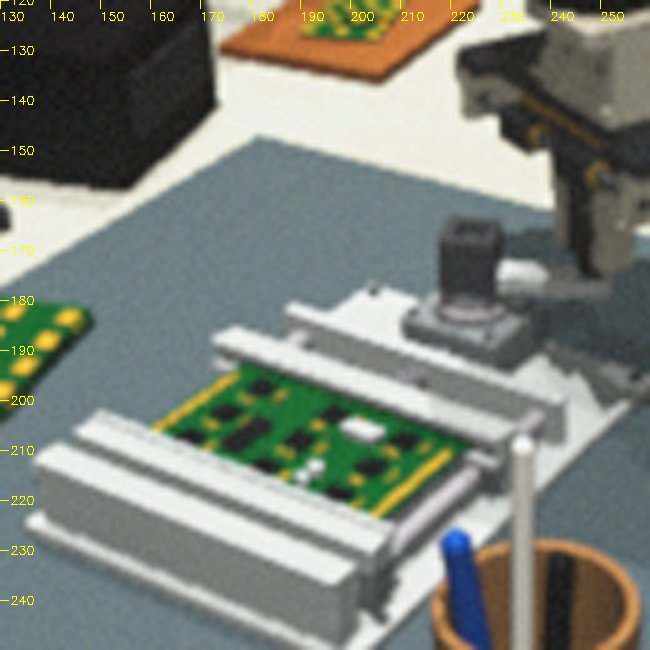

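```bash
cat >> h.py <<'E'
def redge(T,c0,c1,r0,r1):
    # bright->dark crossing of moving rail's near edge (searching downward)
    g=T.mean(2);o=[]
    for c in range(c0,c1):
        p=g[r0:r1,c-1:c+2].mean(1); th=135
        for i in range(len(p)-1):
            if p[i]>th>=p[i+1]: o.append(r0+i+(p[i]-th)/(p[i]-p[i+1]));break
    return np.median(o)
E
python3 - <<'E'
from h import *
T0=np.load('T0.npy');T4=np.load('T4.npy')
for a,b in((278,292),(306,318)):
    u=redge(T0,a,b,192,199);v=redge(T4,a,b,184,192);m=(a+b)/2
    print(u,v,onz('top',(m,v),54)[0]-onz('top',(m,u),54)[0],onz('top',(m,v),48)[0]-onz('top',(m,u),48)[0])
c=np.array([486.6,-227.7]); L=[];phi=wind(c,-968,8,18,75,86,160,log=L); L=np.array(L); print(L[::2]); print(phi)
T=np.mean([bot.camera('top').astype(float) for _ in range(3)],0);np.save('T5.npy',T)
print('T5',[gap(T,a,b) for a,b in((278,288),(288,298),(304,314),(314,324))]);st()
crop(T.astype(np.uint8),258,132,345,212,9,'t_w3.png')
E
```

```text
194.348872433692 185.70809667645375 27.096109517628065 27.20959052585124
195.49658304934775 187.43879611650485 25.254980714101407 25.36075090491886
[[ -986.      481.956  -152.89     86.005     0.177     3.354     4.172
     43.183    22.145]
 [-1022.      526.58   -164.246    86.185     2.387     2.025     5.7
     43.783    22.255]
 [-1058.      556.325  -199.799    86.304     4.03      1.431     4.815
     44.383    22.457]
 [-1094.      559.465  -246.207    86.265     4.599    -1.208     3.962
     44.983    21.957]]
-1112
T5 [(np.float64(140.7257943808833), np.float64(143.1176120795738)), (np.float64(141.19078420086896), np.float64(143.24874602611482)), (np.float64(141.73155858101694), np.float64(144.2264615179274)), (np.float64(142.51657329598504), np.float64(144.41668125167962))]
 t45.43 [ 550.367 -267.548   86.361] F [ 3.405 -3.76   3.621] M [-1.163 -1.562  0.026] w22.03 yaw 152.01
```

View pics/t_w3.png

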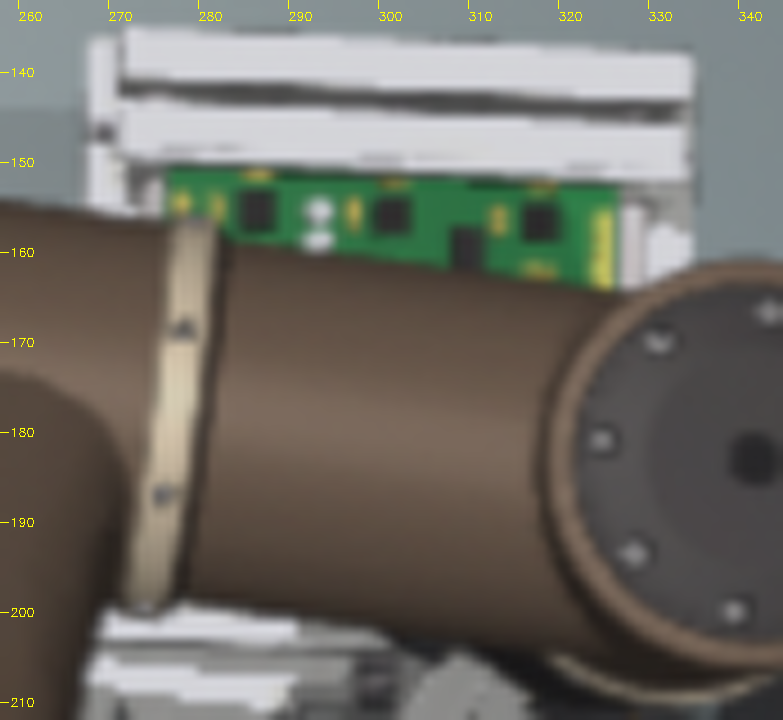

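```bash
python3 - <<'E'
from h import *
Ts={n:np.load(n+'.npy') for n in('T0','T2','T3','T4','T5')}
def near(T,c0,c1):
    r=T[:,:,0];o=[]
    for c in range(c0,c1):
        p=r[147:157,c-1:c+2].mean(1);th=110
        for i in range(len(p)-1):
            if p[i]>th>=p[i+1]: o.append(147+i+(p[i]-th)/(p[i]-p[i+1]));break
    return round(np.median(o),2)
for n,T in Ts.items(): print(n,[near(T,a,b) for a,b in((282,292),(292,302),(304,314),(314,323))],'back top',[round(redge(255-T,a,a+12,133,140),2) for a in(282,304)])
# board component shift: phase correlation not robust; ECC translation
def ecc(A,B,r0,r1,c0,c1):
    a=A[r0:r1,c0:c1].mean(2).astype(np.float32);b=B.mean(2).astype(np.float32)[r0-8:r1+8,c0-8:c1+8]
    W=np.array([[1,0,8],[0,1,8]],np.float32)
    cc,W=cv2.findTransformECC(a,b,W,cv2.MOTION_TRANSLATION,(3,200,1e-5));return cc,W[:,2]-8
for A,B in(('T0','T2'),('T2','T3'),('T2','T4'),('T3','T5'),('T4','T5')):
    try: print(A,B,'board',ecc(Ts[A],Ts[B],153,160,298,325),'rail',ecc(Ts[A],Ts[B],143,151,276,332),'back',ecc(Ts[A],Ts[B],133,141,276,332))
    except cv2.error as e: print(A,B,'fail')
print(.46093e3/(1486-41),.46093e3/(1486-54))
E
```

```text
T0 [np.float64(151.66), np.float64(152.09), np.float64(152.5), np.float64(153.1)] back top [np.float64(135.02), np.float64(136.02)]
T2 [np.float64(151.86), np.float64(152.27), np.float64(152.7), np.float64(153.29)] back top [np.float64(nan), np.float64(nan)]
T3 [np.float64(151.49), np.float64(151.89), np.float64(152.48), np.float64(152.91)] back top [np.float64(nan), np.float64(nan)]
T4 [np.float64(151.35), np.float64(151.67), np.float64(152.1), np.float64(152.75)] back top [np.float64(nan), np.float64(nan)]
T5 [np.float64(149.97), np.float64(150.46), np.float64(150.89), np.float64(151.62)] back top [np.float64(nan), np.float64(nan)]
T0 T2 board (0.9204570337102203, array([0.103, 0.282], dtype=float32)) rail (0.9792753017722988, array([-0.199,  0.112], dtype=float32)) back (0.987229164121896, array([-0.308, -0.429], dtype=float32))
T2 T3 board (0.8333058590671146, array([-0.247, -0.24 ], dtype=float32)) rail (0.9752963467934315, array([-0.144,  0.053], dtype=float32)) back (0.9875476502783126, array([-0.345, -0.453], dtype=float32))
T2 T4 board (0.7855404069142085, array([ 2.255, -3.463], dtype=float32)) rail (0.9711058517709923, array([ 0.11 , -0.002], dtype=float32)) back (0.9872866665647928, array([-0.357, -0.438], dtype=float32))
T3 T5 board (0.7501725367415549, array([ 0.391, -1.86 ], dtype=float32)) rail (0.8850347669136671, array([ 1.754, -0.745], dtype=float32)) back (0.9872517221842804, array([-0.336, -0.444], dtype=float32))
T4 T5 board (0.804478744836404, array([ 0.09 , -0.822], dtype=float32)) rail (0.8869336348741935, array([ 1.695, -0.722], dtype=float32)) back (0.9876185178418551, array([-0.338, -0.424], dtype=float32))
0.3189826989619377 0.32187849162011173
  return _methods._mean(a, axis=axis, dtype=dtype,
  ret = ret.dtype.type(ret / rcount)
```

```bash
python3 - <<'E'
from h import *
c=np.array([486.6,-227.7]); L=[];phi=wind(c,-1112,4,18,75,86,160,log=L); print(np.array(L)[-1],phi)
p=bot.read_state()['tcp_pos']
bot.move_gripper(50); bot.line_to([p[0],p[1],150],200)
bot.move_ptp([440,60,300],down(-28,-1))
T=np.mean([bot.camera('top').astype(float) for _ in range(5)],0); S=np.mean([bot.camera('scene').astype(float) for _ in range(5)],0)
np.save('T6.npy',T);np.save('S6.npy',S);st()
crop(T.astype(np.uint8),258,132,345,212,9,'t_w4.png'); crop(S.astype(np.uint8),130,120,260,250,5,'s_w4.png')
E
```

```text
[-1184.      465.976  -300.129    86.05     -1.749    -4.236     5.367
    46.633    22.443] -1184
 t49.75 [440.042  59.851 299.924] F [-0.651  0.143 -0.177] M [ 0.014 -0.013 -0.002] w49.74 yaw 151.98
```

View pics/t_w4.png

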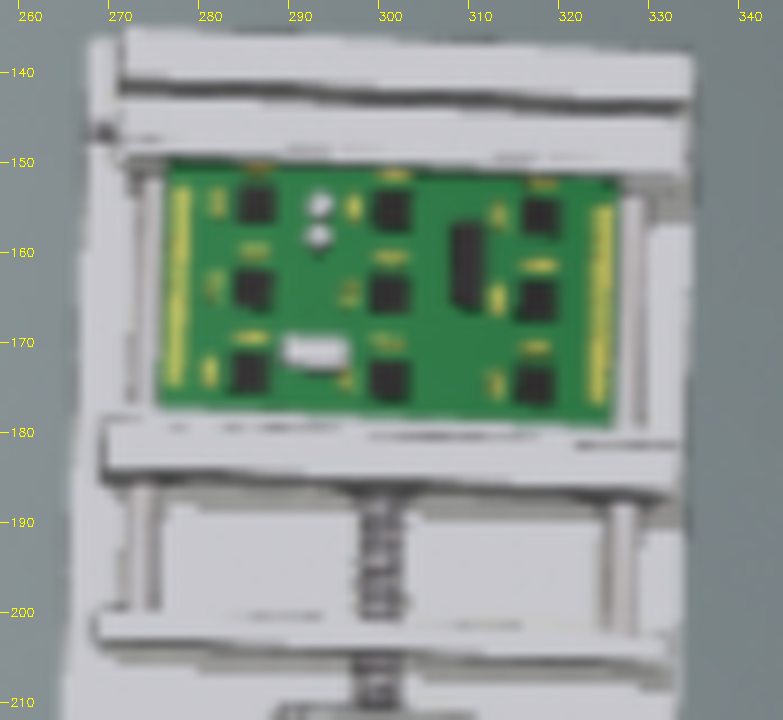

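View pics/s_w4.png

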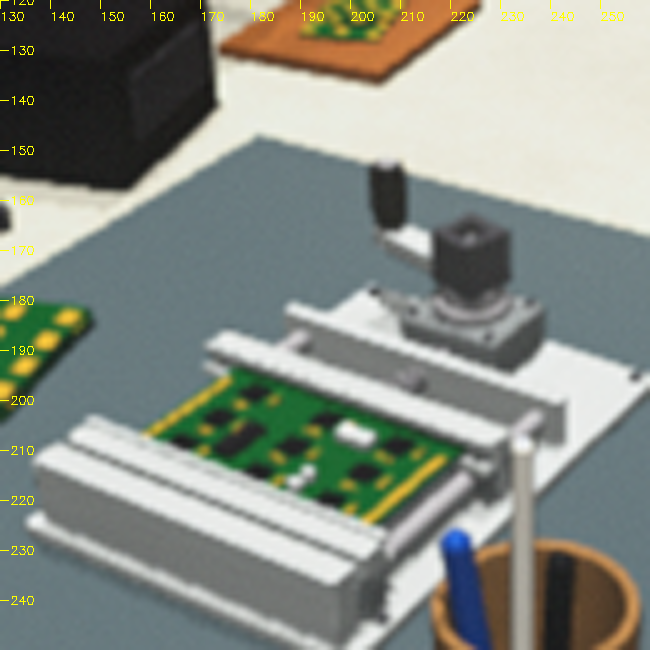

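```bash
python3 - <<'E'
from h import *
from scipy.ndimage import map_coordinates
yaw=np.radians(-3.1);X=np.array([np.cos(yaw),np.sin(yaw)]);Y=np.array([-X[1],X[0]])
O=np.array([488.,-227.])
def prof(cam,im,z,ys,xs):
    g=im.mean(2);out=[]
    for y in ys:
        P=np.array([[*(O+X*x+Y*y),z] for x in xs]);u=proj(cam,P);out.append(map_coordinates(g,[u[:,1],u[:,0]],order=1))
    return np.mean(out,0)
xs=np.arange(40,290,1.)
d={n:np.load(n+'.npy') for n in('T2','T6','S2','S6')}
for cam,a,b in(('top','T2','T6'),('scene','S2','S6')):
  for ys in (np.arange(30,60,2),np.arange(-60,-30,2)):
    A=prof(cam,d[a],54,ys,xs);B=prof(cam,d[b],54,ys,xs)
    for nm,lo,hi in(('moving',40,125),('sprung+back',205,280)):
        i=(xs>=lo)&(xs<hi)
        for lab,p in(('0',A),('6',B)):
            q=p[i];x=xs[i];th=140
            cr=[(round(x[k]+(th-q[k])/(q[k+1]-q[k]),1),'+' if q[k+1]>q[k] else '-') for k in range(len(q)-1) if (q[k]-th)*(q[k+1]-th)<0]
            print(cam,int(ys[0]),nm,lab,cr)
E
```

```text
top 30 moving 0 [(np.float64(45.8), '-'), (np.float64(49.2), '+'), (np.float64(73.2), '-'), (np.float64(77.4), '+'), (np.float64(103.9), '-'), (np.float64(104.2), '+'), (np.float64(108.3), '-')]
top 30 moving 6 [(np.float64(45.7), '-'), (np.float64(49.2), '+'), (np.float64(103.1), '-'), (np.float64(109.9), '+')]
top 30 sprung+back 0 [(np.float64(213.6), '+'), (np.float64(237.6), '-'), (np.float64(248.3), '+'), (np.float64(266.5), '-')]
top 30 sprung+back 6 [(np.float64(221.3), '+'), (np.float64(241.9), '-'), (np.float64(248.3), '+'), (np.float64(266.5), '-')]
top -60 moving 0 [(np.float64(46.6), '-'), (np.float64(51.0), '+'), (np.float64(63.3), '-'), (np.float64(71.6), '+'), (np.float64(74.7), '-'), (np.float64(78.6), '+'), (np.float64(102.6), '-')]
top -60 moving 6 [(np.float64(46.2), '-'), (np.float64(50.5), '+'), (np.float64(103.0), '-'), (np.float64(110.5), '+')]
top -60 sprung+back 0 [(np.float64(214.4), '+'), (np.float64(237.0), '-'), (np.float64(248.2), '+'), (np.float64(268.4), '-')]
top -60 sprung+back 6 [(np.float64(221.8), '+'), (np.float64(241.9), '-'), (np.float64(248.2)
[... 205 characters left out ...]
loat64(78.6), '-'), (np.float64(107.9), '+')]
scene 30 sprung+back 0 [(np.float64(211.1), '+'), (np.float64(238.2), '-'), (np.float64(245.1), '+'), (np.float64(268.0), '-')]
scene 30 sprung+back 6 [(np.float64(217.5), '+'), (np.float64(268.0), '-')]
scene -60 moving 0 [(np.float64(51.9), '+'), (np.float64(100.9), '-'), (np.float64(111.2), '+'), (np.float64(120.4), '-')]
scene -60 moving 6 [(np.float64(79.2), '-'), (np.float64(91.6), '+'), (np.float64(100.3), '-'), (np.float64(103.5), '+')]
scene -60 sprung+back 0 [(np.float64(211.8), '+'), (np.float64(239.0), '-'), (np.float64(245.8), '+'), (np.float64(268.9), '-')]
scene -60 sprung+back 6 [(np.float64(218.1), '+'), (np.float64(268.9), '-')]
```

```bash
python3 - <<'E'
from h import *
T=np.load('T6.npy');S=np.load('S6.npy')
cv2.imwrite('pics/fin.png',np.hstack([cv2.resize(i.astype(np.uint8)[:,:,::-1],(400,300),interpolation=cv2.INTER_AREA) for i in(T,S)]))
crop(S.astype(np.uint8),195,145,250,200,10,'hubfin.png')
E
```

```text
(no output)
```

View pics/fin.png

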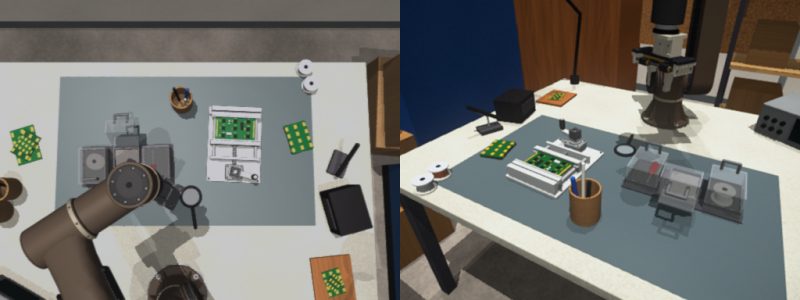

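View pics/hubfin.png

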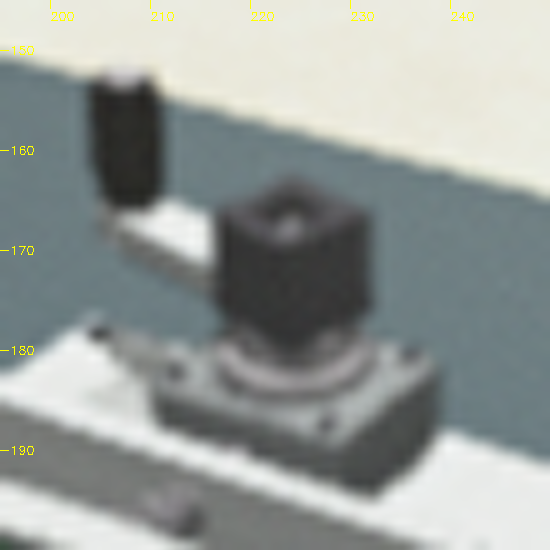

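```bash
python3 - <<'E'
from h import *
st(); print(bot.close_job())
E
```

```text
t49.75 [440.042  59.851 299.924] F [-0.651  0.143 -0.177] M [ 0.014 -0.013 -0.002] w49.74 yaw 151.98
the job is handed in; nothing more can be done
None
```

I opened the crank's box by its handle and let the lid fall fully open. I lifted the crank out, seated it on the square shaft, then gripped the knob and wound it about 1158° (3.2 turns) clockwise. The crank stays on the shaft, and I handed the job in at 49.8 s with the arm clear of everything.

**Seating:** when I pressed down with about 24 N, the crank stopped at the height expected for sitting on the shoulder. In the last picture the hub still rests there, level.

**Jaw press-back:** the readings disagreed. The sprung rail had moved back about 6.3–6.4 mm in the scene view. In the top view its near edge gave 7.4–7.7 mm and its far edge 4.3–4.9 mm, each probably biased by blur and shadow. The turn count, with an estimated starting rail position of about 3.2 mm, gives about 6.2 mm. I took it as about 6 mm and did not wind further.

**Other things:** in the final pictures the board lies square between the rails. The other two lids are shut, and the tube, magnifier and panels look undisturbed. I judged these by eye and did not measure them.

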